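# Put the flat scrapers away in their cradles

### The job

Two flat steel scrapers, one long and one short, lie on the raised ware board behind a row of small things. One after the other, in whichever order you like, slide each along the board, between those things, until it sticks out a good two centimetres or more over the open front edge, grip it there and lay it flat in the pocket of the cradle that fits its length; finish the first before you bring the second to the edge. Do not drop a scraper, and leave the jar, the ring and the eraser where they stand.

Things in the scene. Friction and masses are not known exactly. Their poses are not given: they have to be found in the camera images.
- board_front (a point): middle of the open front edge of the ware board, on its top, 60 mm above the bench. Fixed board, 270 mm deep, 374 mm wide, 18 mm thick, its bearers 60 mm back from this edge (free room below it); x points back over the board, y along the edge, z up. Lips 12 mm wide, 10 mm high at the far side and both ends, none in front. Turned a little
- long_scraper_center (a point): centre (half-way up) of the long scraper, a plain flat steel plate 135 x 44 x 3 mm, told from the other by its length only (135 against 100 mm); x along its length, y across, z up. Starts flat on the board, too thin to lift there (fingertips can only nudge its edges), turned up to 60 degrees. Slides easily on the waxed board. 50 to 160 g. Its two ends are alike but for a dark dot
- short_scraper_center (a point): centre (half-way up) of the short scraper, a plain flat steel plate 100 x 44 x 3 mm, told from the other by its length only (100 against 135 mm); x along its length, y across, z up. Starts flat on the board, too thin to lift there (fingertips can only nudge its edges), turned up to 60 degrees. Slides easily on the waxed board. 50 to 160 g. Its two ends are alike but for a dark dot
- long_cradle_lip (a point): top middle of the lip at the front end of the long cradle, 7 mm above the pocket's floor, 10 mm in front of the seated scraper's front end. The lip (8 mm thick) stands on a tongue 24 mm wide, 20 mm deep, which alone carries the front 45 mm of the 44 mm wide scraper: fingers have free room on both sides of it, down to the bench
- short_cradle_lip (a point): top middle of the lip at the front end of the short cradle, 7 mm above the pocket's floor, 10 mm in front of the seated scraper's front end. The lip (8 mm thick) stands on a tongue 24 mm wide, 20 mm deep, which alone carries the front 45 mm of the 44 mm wide scraper: fingers have free room on both sides of it, down to the bench
- long_cradle_pocket (a point): middle of the pocket's floor in the long cradle, a fixed wooden holder for the long scraper, 105 mm above the bench; x from the pocket's front (toward the robot) to its back. Pocket 147 x 54 mm. From x = -22.5 mm back it is 68 mm wide with side fences 7 mm and a back stop 8 mm thick, 9 mm above the floor. Left or right of the other cradle, turned a little
- short_cradle_pocket (a point): middle of the pocket's floor in the short cradle, a fixed wooden holder for the short scraper, 105 mm above the bench; x from the pocket's front (toward the robot) to its back. Pocket 112 x 54 mm. From x = -5.0 mm back it is 68 mm wide with side fences 7 mm and a back stop 8 mm thick, 9 mm above the floor. Left or right of the other cradle, turned a little
- small_jar: loose small round jar standing on the board between the scrapers and the front edge, 48 mm diameter, 60 mm high, origin at the centre of its underside
- kiln_ring: loose ceramic ring lying flat on the board in the same row, 68 mm outside diameter, 12 mm high, origin at the centre of its underside
- eraser: loose white eraser lying on the board in the same row, 22 x 56 x 12 mm (its own x, y, z), long side roughly front to back, origin at the centre of its underside. Jar, ring and eraser stand in any order in a row some 70 mm behind the front edge, 130 mm between centres; the scrapers lie behind the row
- long_scraper_end_a (a point): middle of the long scraper's end at +x of its centre (67.5 mm from it), half-way up its thickness
- long_scraper_end_b (a point): middle of the long scraper's end at -x of its centre (67.5 mm from it), half-way up its thickness
- short_scraper_end_a (a point): middle of the short scraper's end at +x of its centre (50 mm from it), half-way up its thickness
- short_scraper_end_b (a point): middle of the short scraper's end at -x of its centre (50 mm from it), half-way up its thickness

How it is judged:
On the way, in this order (a step that is already met when the one before it is completed fails the run):
1. one scraper lies flat on the board and sticks out at least 18 mm over the front edge (((x of any of long_scraper_end_a, long_scraper_end_b in the frame of board_front below -0.018 m and x of long_scraper_center in the frame of board_front above 0.002 m and z of long_scraper_center in the frame of board_front between -0.001 and 0.0045 m and angle between long_scraper_center's own z axis and vertical below 0.06 rad and contact force between long_scraper and ware_board above 0.05 N) or (x of any of short_scraper_end_a, short_scraper_end_b in the frame of board_front below -0.018 m and x of short_scraper_center in the frame of board_front above 0.002 m and z of short_scraper_center in the frame of board_front between -0.001 and 0.0045 m and angle between short_scraper_center's own z axis and vertical below 0.06 rad and contact force between short_scraper and ware_board above 0.05 N))), for 0.2 s.
2. that scraper lies released in its own cradle (((horizontal distance between long_scraper_center and long_cradle_pocket below 0.012 m and z of long_scraper_center in the frame of long_cradle_pocket between -0.001 and 0.0045 m and angle between long_scraper_center's own z axis and vertical below 0.06 rad and angle between the x axis of long_scraper_center and the x axis of long_cradle_pocket, either way round below 0.2 rad and contact force between long_scraper and the fingers below 0.05 N) or (horizontal distance between short_scraper_center and short_cradle_pocket below 0.012 m and z of short_scraper_center in the frame of short_cradle_pocket between -0.001 and 0.0045 m and angle between short_scraper_center's own z axis and vertical below 0.06 rad and angle between the x axis of short_scraper_center and the x axis of short_cradle_pocket, either way round below 0.2 rad and contact force between short_scraper and the fingers below 0.05 N))), for 0.2 s.
3. the other scraper lies flat on the board and sticks out at least 18 mm over the front edge, the first one being in its cradle (((horizontal distance between long_scraper_center and long_cradle_pocket below 0.012 m and z of long_scraper_center in the frame of long_cradle_pocket between -0.001 and 0.0045 m and angle between each of long_scraper_center, short_scraper_center's own z axis and vertical below 0.06 rad and angle between the x axis of long_scraper_center and the x axis of long_cradle_pocket, either way round below 0.2 rad and contact force between long_scraper and the fingers below 0.05 N and x of any of short_scraper_end_a, short_scraper_end_b in the frame of board_front below -0.018 m and x of short_scraper_center in the frame of board_front above 0.002 m and z of short_scraper_center in the frame of board_front between -0.001 and 0.0045 m and contact force between short_scraper and ware_board above 0.05 N) or (horizontal distance between short_scraper_center and short_cradle_pocket below 0.012 m and z of short_scraper_center in the frame of short_cradle_pocket between -0.001 and 0.0045 m and angle between each of short_scraper_center, long_scraper_center's own z axis and vertical below 0.06 rad and angle between the x axis of short_scraper_center and the x axis of short_cradle_pocket, either way round below 0.2 rad and contact force between short_scraper and the fingers below 0.05 N and x of any of long_scraper_end_a, long_scraper_end_b in the frame of board_front below -0.018 m and x of long_scraper_center in the frame of board_front above 0.002 m and z of long_scraper_center in the frame of board_front between -0.001 and 0.0045 m and contact force between long_scraper and ware_board above 0.05 N))), for 0.2 s.
At the end, for the whole second after the job is handed in: each scraper lies flat in the pocket of its own cradle: centre within 12 mm of the pocket's middle seen from above, on the pocket's floor (within 3 mm), tilted less than 0.06 rad, along the pocket within 0.2 rad, released and at rest (horizontal distance between long_scraper_center and long_cradle_pocket below 0.012 m and z of long_scraper_center in the frame of long_cradle_pocket between -0.001 and 0.0045 m and angle between each of long_scraper_center, short_scraper_center's own z axis and vertical below 0.06 rad and angle between the x axis of long_scraper_center and the x axis of long_cradle_pocket, either way round below 0.2 rad and contact force between each of long_scraper, short_scraper and the fingers below 0.05 N and horizontal distance between short_scraper_center and short_cradle_pocket below 0.012 m and z of short_scraper_center in the frame of short_cradle_pocket between -0.001 and 0.0045 m and angle between the x axis of short_scraper_center and the x axis of short_cradle_pocket, either way round below 0.2 rad and linear speed of each of long_scraper, short_scraper below 0.02 m/s); the robot touches nothing.
It fails at once if the jar, the ring or the eraser is moved by more than 20 mm (distance of any of small_jar, kiln_ring, eraser from where it was at the start of the episode above 0.02 m).
It fails at once if the jar, the ring or the eraser is tipped over (angle between any of small_jar, kiln_ring, eraser's own z axis and vertical above 0.5 rad).
It fails at once if a scraper falls to the bench (height (world z) of any of long_scraper_center, short_scraper_center below 0.03 m).
It fails at once if a scraper is dropped (faster than 0.6 m/s without being held) ((linear speed of long_scraper above 0.6 m/s and contact force between long_scraper and the fingers below 0.05 N) or (linear speed of short_scraper above 0.6 m/s and contact force between short_scraper and the fingers below 0.05 N)).
It also fails if it takes over 72 s, if anything falls off the work surface, if the arm or the gripper's body presses on something with over 40 N, if the wrist force passes 120 N, or if a joint passes its speed limit or range.

### The arm

A 7-joint arm with a two-finger parallel gripper is mounted at the origin on a cart in front of the work surface, level with it; the furniture and walls round the work are solid. World frame = base frame: x ahead of the robot, y to its left, z up, the work surface at z = 0. Lengths are in m, angles in rad, forces in N, time in s.
With the tool pointing down it reaches from about 0.425 to 0.925 m from the base axis. Payload 6.8 kg.
Tool frame: the origin (TCP) lies between the finger pads; the fingertips stand r.tcp_to_tips ahead of it and the grasp point (between the pads) lies 3 mm ahead of it (r.tcp_to_tips is the distance from the TCP to the fingertips, in m); z points along the fingers, y is the line along which they close (so a half turn about z gives the same grasp; the last joint's range is limited). The gripper opens to 85 mm and grips with 20 to 120 N. Pads are 22 mm wide; open, the fingers measure 114 mm over their backs; the gripper's body (76 mm by 85 mm) begins 54 mm behind the grasp point. The pads swing forward as they close: fully open they stand 13 mm farther back than shut.
Start: joints at [-1.433, 0.477, 0.022, 1.555, -0.011, 1.109, -0.083], TCP at [0.164, 0.655, 0.253] pointing down, gripper open.
Joint ranges: [-2.96, 2.96], [-0.34, 2.1], [-1.41, 1.46], [0.24, 2.44], [-1.37, 4.51], [0.17, 1.92], [-2.96, 2.96]. Speed limits (rad/s): [2.39, 2.39, 3.14, 3.14, 3.14, 3.14, 3.14].

### API

Orientations are given as a rotation vector (axis times angle).
In Python, from bench import r gives the robot as it stands. The module is installed in compiled form; this text tells all that it offers.
- The arm moves only by the tool step_arm, never from a script. Its argument "moves" is a list of rows, each an object of numbers: "rx", "ry", "rz": the turn, a rotation vector about the tool's x, y, z in degrees; "dx", "dy", "dz": the shift along the tool's x, y, z in mm; "gripper": the opening, from -1 (shut) to 1 (fully open). In form: [{"rx": .., "ry": .., "rz": .., "dx": .., "dy": .., "dz": .., "gripper": ..}, ...]. A call has 1 to 20 rows; each row shifts and turns the commanded pose from where the row before left it, along the tool's axes as they then stand; what a row does not reach is not made up. A row lasts 1/8 s, in which the tool goes at most 62.5 mm and 10.7 degrees, less where a joint would pass 70% of its speed; a pose out of reach is approached as far as the arm can. A call is refused whole if a number of a shift passes 62.5 or a number of a turn 10.7, either way. A call with a gripper value outside its range is refused whole. The fingers move at their own pace and stop on an object; "grip_force" is the grip in N (left out, the last holds). Time passes only in rows, so rows that do not move let the fingers close. It gives the time, the measured TCP pose, the force, the opening and the grip force at its end, in the units of the state.
- r.get_obs(): the state, without advancing time (a new reading comes with each control period).
- r.grab_frame(name): name is "scene" or "top" or "wrist"; returns the picture (384x512x3 uint8, blue, green, red); there is no depth.
- r.camera_info(name): a dict with "mtx" (3x3 intrinsics, pixels), "rvec" (rotation vector, rad) and "tvec" (3), from world to camera coordinates, as OpenCV has them. Camera axes: x right, y down, z forward; pixel columns grow to the right and rows downward; lengths in m; the calibration is good to about 2 mm. A picture is of the moment at which its call begins: read the wrist's pose just before it. camera_info takes no time and is no camera call; for the wrist camera it gives the pose at the moment of the call.
- r.hand_in(): hands the job in; it is judged then, once.
The state is a dict: "clock": time; "joints": joint angles; "qvel": joint speeds; "tau": joint torques, N m; "tcp_pos": TCP position; "orientation": TCP orientation; "contact_force": force on the tool from outside, world axes, zero at the start; "moment": the same for the moment, N m; "grip_width": finger opening in m; "gripper_force": force on a finger pad.
Only numpy, scipy, OpenCV 4.12 (cv2) and the standard library are available. Lean on these libraries where they do the work, as an engineer would, in place of code of your own. Each camera call takes 0.05 s, during which the arm holds its last target. There are 200 camera calls.

## Working session

There is one attempt and no reset: what is moved stays moved. The work goes in short steps, Python scripts to look and compute and a tool call to move; the robot and the scene stay as the last step left them, time stands still between calls to the robot, and variables do not carry over. Pictures are saved under pics/ and viewed, at most 10 in all, crops included, and the job is handed in when it is done.

Besides the shell and the picture viewer there is one more tool, called after "Call:" by a JSON object that holds its "method" and its "body". step_arm: Moves the arm, as the interface text tells. Its arguments: {"type":"object","properties":{"moves":{"type":"array","items":{"type":"object","properties":{"rx":{"type":"number"},"ry":{"type":"number"},"rz":{"type":"number"},"dx":{"type":"number"},"dy":{"type":"number"},"dz":{"type":"number"},"gripper":{"type":"number"}}}},"grip_force":{"type":"number"}},"required":["moves"]}

```bash
mkdir -p pics
python3 - <<'E'
from bench import r
import cv2,numpy as np
o=r.get_obs();print({k:np.round(v,3) for k,v in o.items()},r.tcp_to_tips)
for n in("top","scene"):
    cv2.imwrite(f"pics/{n}0.png",r.grab_frame(n)); c=r.camera_info(n); R=cv2.Rodrigues(np.array(c["rvec"]))[0]
    print(n,np.round(c["mtx"],1).tolist(),(-R.T@np.array(c["tvec"]).ravel()).round(3),R.round(2).tolist())
E
```

```text
{'clock': np.float64(0.0), 'joints': array([-1.433,  0.478,  0.022,  1.556, -0.012,  1.109, -0.083]), 'qvel': array([-0.002,  0.   ,  0.001, -0.   , -0.   , -0.001,  0.001]), 'tau': array([-2.0000e-03, -5.9641e+01,  1.6070e+00, -2.8121e+01,  1.2000e-02,
        9.0000e-03, -0.0000e+00]), 'tcp_pos': array([0.164, 0.654, 0.252]), 'orientation': array([-3.850e-01, -3.118e+00,  3.000e-03]), 'contact_force': array([ 0.189,  0.272, -0.307]), 'moment': array([-0.008,  0.018,  0.039]), 'gripper_force': np.float64(0.0), 'grip_width': np.float64(0.085)} 0.022
top [[371.8, 0.0, 251.7], [0.0, 371.8, 192.4], [0.0, 0.0, 1.0]] [0.402 0.097 1.02 ] [[0.01, -1.0, 0.07], [-0.98, -0.02, -0.18], [0.18, -0.06, -0.98]]
scene [[493.1, 0.0, 254.2], [0.0, 493.1, 195.9], [0.0, 0.0, 1.0]] [-0.579 -0.542  0.719] [[0.43, -0.9, -0.02], [-0.39, -0.17, -0.9], [0.81, 0.4, -0.43]]
```

View pics/top0.png

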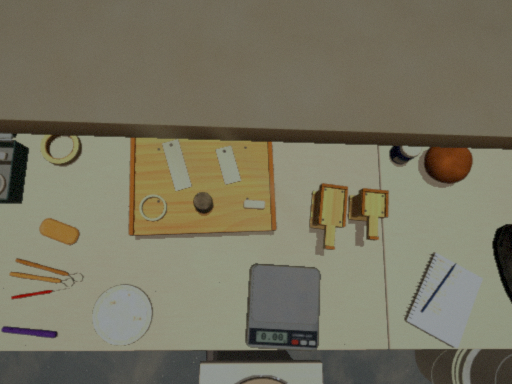

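View pics/scene0.png

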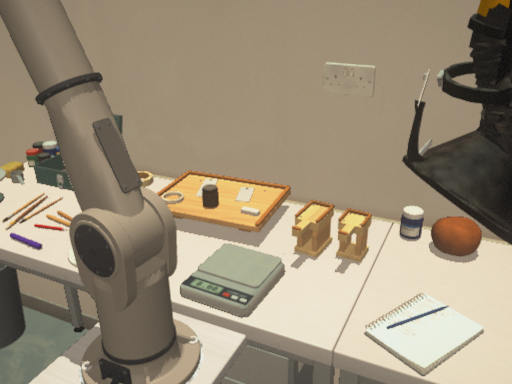

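The top view shows the board at cols 130-275, rows 138-236. The long scraper is at (176,166) and the short one at (228,166). The ring is at (153,208), the jar at (203,203) and the eraser at (254,204). The long cradle is at (329,210) and the short one at (370,207). The scene view agrees with this.

```bash
cat > h.py <<'E'
from bench import r
import cv2,numpy as np
def cam(n):
    c=r.camera_info(n);R=cv2.Rodrigues(np.array(c["rvec"],float))[0];t=np.array(c["tvec"],float).ravel()
    return np.array(c["mtx"],float),R,t
def ray(px,z,C):
    K,R,t=C;px=np.atleast_2d(np.array(px,float))
    d=(np.c_[px,np.ones(len(px))]@np.linalg.inv(K).T)@R;o=-R.T@t
    return o+d*((z-o[2])/d[:,2])[:,None]
def proj(P,C):
    K,R,t=C;return cv2.projectPoints(np.array(P,float).reshape(-1,1,3),cv2.Rodrigues(R)[0],t,K,None)[0].reshape(-1,2)
def toolR(): return cv2.Rodrigues(np.array(r.get_obs()["orientation"],float))[0]
E
python3 - <<'E'
from h import *
C=cam("top")
for n,p,z in [("boardFL",(131,236),.06),("boardFR",(275,229),.06),("long",(176,166),.06),("short",(228,166),.06),("ring",(153,208),.07),("jar",(203,200),.12),("eras",(254,204),.07),("lc",(329,205),.105),("lclip",(329,245),.112),("sc",(370,203),.105),("sclip",(373,236),.112),("walltop",(256,138),0.06)]:
    print(n,ray(p,z,C)[0].round(3))
K,R,t=cam("wrist");o=r.get_obs();T=toolR()
print("cam in tool",(T.T@(-R.T@t-o["tcp_pos"])).round(3),(R@T).round(2).tolist(),K.round(1).tolist());print(T.round(2).tolist())
im=cv2.imread("pics/top0.png");cv2.imwrite("pics/t1.png",cv2.resize(im[130:260,120:400],None,fx=2.85,fy=2.85,interpolation=cv2.INTER_CUBIC))
E
```

```text
boardFL [0.464 0.338 0.06 ]
boardFR [ 0.488 -0.027  0.06 ]
long [0.649 0.235 0.06 ]
short [0.653 0.098 0.06 ]
ring [0.535 0.286 0.07 ]
jar [0.55  0.157 0.12 ]
eras [0.551 0.029 0.07 ]
lc [ 0.547 -0.159  0.105]
lclip [ 0.446 -0.154  0.112]
sc [ 0.554 -0.266  0.105]
sclip [ 0.47  -0.266  0.112]
walltop [0.733 0.024 0.06 ]
cam in tool [ 0.069 -0.    -0.121] [[-0.0, 1.0, -0.0], [-0.96, -0.0, -0.28], [-0.28, 0.0, 0.96]] [[281.6, 0.0, 258.1], [0.0, 281.6, 185.8], [0.0, 0.0, 1.0]]
[[-0.97, 0.24, -0.0], [0.24, 0.97, -0.0], [-0.0, -0.0, -1.0]]
```

Call:
{"method": "step_arm", "body": {"moves": [{"dx": -45,"dy": -35,"dz": -5},{"dx": -45,"dy": -35,"dz": -5},{"dx": -45,"dy": -35,"dz": -5},{"dx": -45,"dy": -35,"dz": -5},{"dx": -45,"dy": -35,"dz": -5},{"dx": -45,"dy": -35,"dz": -5},{"dx": -45,"dy": -35,"dz": -5},{"dx": -45,"dy": -35,"dz": -5},{"dx": -45,"dy": -35,"dz": -5},{"dx": -45,"dy": -35,"dz": -5},{"dx": -45,"dy": -35,"dz": -5},{"rz": -9,"gripper": -0.6},{"rz": -9},{}]}}

```text
invalid input at $.moves[0]: expected keys rx, ry, rz, dx, dy, dz, gripper
```

Run:
```python
from h import *
o=r.get_obs();print(o["clock"],o["tcp_pos"].round(4),toolR().round(3).tolist())
C=cam("wrist");np.savez("w1.npz",K=C[0],R=C[1],t=C[2]);im=r.grab_frame("wrist");cv2.imwrite("pics/w1.png",im)
```

```text
0.1 [0.1641 0.6542 0.2524] [[-0.97, 0.243, -0.0], [0.243, 0.97, -0.002], [-0.0, -0.002, -1.0]]
```

View pics/w1.png

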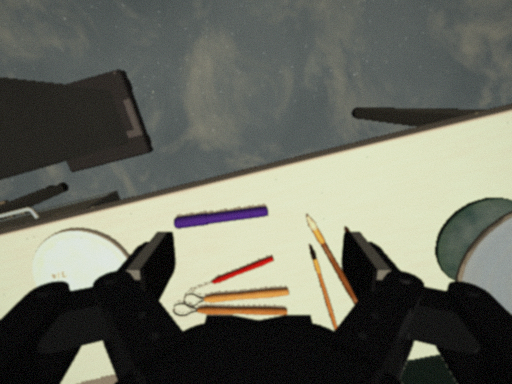

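The wrist image shows the floor and robot side at the top. The fingers cover the lower left and right, and a gap between them stays clear. Every key is needed in each row.

Call:
{"method": "step_arm", "body": {"moves": [{"rx": 0,"ry": 0,"rz": 0,"dx": -46,"dy": -35,"dz": -9,"gripper": 1},{"rx": 0,"ry": 0,"rz": 0,"dx": -46,"dy": -35,"dz": -9,"gripper": 1},{"rx": 0,"ry": 0,"rz": 0,"dx": -46,"dy": -35,"dz": -9,"gripper": 1},{"rx": 0,"ry": 0,"rz": 0,"dx": -46,"dy": -35,"dz": -9,"gripper": 1},{"rx": 0,"ry": 0,"rz": 0,"dx": -46,"dy": -35,"dz": -9,"gripper": 1},{"rx": 0,"ry": 0,"rz": 0,"dx": -46,"dy": -35,"dz": -9,"gripper": 1},{"rx": 0,"ry": 0,"rz": 0,"dx": -46,"dy": -35,"dz": -9,"gripper": 1},{"rx": 0,"ry": 0,"rz": 0,"dx": -46,"dy": -35,"dz": -9,"gripper": 1},{"rx": 0,"ry": 0,"rz": 0,"dx": -46,"dy": -35,"dz": -9,"gripper": 1},{"rx": 0,"ry": 0,"rz": 0,"dx": -46,"dy": -35,"dz": -9,"gripper": 1},{"rx": 0,"ry": 0,"rz": 0,"dx": -46,"dy": -35,"dz": -9,"gripper": 1},{"rx": 0,"ry": 0,"rz": -9,"dx": 0,"dy": 0,"dz": 0,"gripper": 1},{"rx": 0,"ry": 0,"rz": -9,"dx": 0,"dy": 0,"dz": 0,"gripper": 1},{"rx": 0,"ry": 0,"rz": 0,"dx": 0,"dy": 0,"dz": 0,"gripper": 1}]}}

```text
clock: 1.9
tcp_pos: [0.5612, 0.1579, 0.352]
orientation: [0.105, -3.139, 0.0]
contact_force: [-0.1, -0.4, 0.7]
grip_width: 0.0852
gripper_force: 0.0
```

Run:
```python
from h import *
o=r.get_obs();print(o["clock"],o["tcp_pos"].round(4),toolR().round(3).tolist())
C=cam("wrist");np.savez("w2.npz",K=C[0],R=C[1],t=C[2]);im=r.grab_frame("wrist");cv2.imwrite("pics/w2.png",im)
```

```text
1.9 [0.5612 0.1579 0.352 ] [[-0.998, -0.067, -0.001], [-0.067, 0.998, -0.0], [0.001, -0.0, -1.0]]
```

View pics/w2.png

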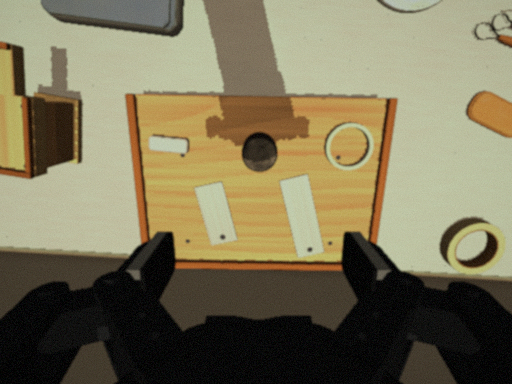

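The wrist view shows the board's front edge at about row 95, cols 127-396. The short scraper runs from (209,184) to (222,242) and the long one from (295,177) to (311,255), with the dots at their back ends. The eraser is at (168,145), the jar at (260,152) and the ring at (349,147).

```bash
cat > m.py <<'E'
from h import *
def scr(im,C,z=.063,boxm=None):
    hsv=cv2.cvtColor(im,cv2.COLOR_BGR2HSV);m=((hsv[...,1]<75)&(hsv[...,2]>110)).astype(np.uint8)
    if boxm: k=np.zeros_like(m);k[boxm[1]:boxm[3],boxm[0]:boxm[2]]=1;m*=k
    m=cv2.morphologyEx(m,cv2.MORPH_CLOSE,np.ones((5,5),np.uint8))
    out=[]
    for c in cv2.findContours(m,cv2.RETR_EXTERNAL,cv2.CHAIN_APPROX_NONE)[0]:
        if cv2.contourArea(c)<150: continue
        W=ray(c[:,0,:],z,C)[:,:2]
        (cx,cy),(a,b),th=cv2.minAreaRect((W*1000).astype(np.float32))
        if a<b:a,b,th=b,a,th+90
        th=(th+90)%180-90
        out.append((round(cx,1),round(cy,1),round(a,1),round(b,1),round(th,1)))
    return out
E
python3 - <<'E'
from m import *
f=np.load("w2.npz");C=(f["K"],f["R"],f["t"]);im=cv2.imread("pics/w2.png")
for s in scr(im,C,.062,(140,105,385,262)):print(s)
# front edge & others
hsv=cv2.cvtColor(im,cv2.COLOR_BGR2HSV)
P=[]
for c in list(range(145,205,5))+list(range(310,385,5)):
    col=hsv[80:110,c,1].astype(int);P.append((c,80+np.argmax(np.diff(col))+.5+.5))
W=ray(P,.06,C);k=np.polyfit(W[:,1],W[:,0],1);print("front edge x=",k,"yaw",np.degrees(-np.arctan(k[0])), np.std(W[:,0]-np.polyval(k,W[:,1])))
print("sidecorners",ray([(127,95.),(396,98)],.07,C).round(4).tolist())
b=hsv[...,2]<70; b[:,:235]=0;b[:,285:]=0;b[:125]=0;b[180:]=0
print("jar bbox",np.argwhere(b).min(0),np.argwhere(b).max(0))
# jar top circle approx
E
```

```text
(659.2, 357.7, 99.7, 11.2, 10.8)
(659.3, 97.9, 99.7, 44.0, 16.3)
(655.9, 233.0, 135.1, 43.8, 18.0)
(555.3, 25.6, 55.6, 22.7, 85.7)
(540.7, 289.2, 68.1, 67.1, -86.2)
front edge x= [-0.05035173  0.48655436] yaw 2.8825070100100407 0.00046404326291749987
sidecorners [[0.4903, -0.0263, 0.07], [0.4697, 0.3403, 0.07]]
jar bbox [132 243] [167 276]
```

Call:
{"method": "step_arm", "body": {"moves": [{"rx": 0,"ry": 0,"rz": 0,"dx": -33.3,"dy": 22.9,"dz": 0,"gripper": -0.4},{"rx": 0,"ry": 0,"rz": 0,"dx": -33.3,"dy": 22.9,"dz": 0,"gripper": -0.4},{"rx": 0,"ry": 0,"rz": 0,"dx": -33.3,"dy": 22.9,"dz": 0,"gripper": -0.4},{"rx": 0,"ry": 0,"rz": 9.5,"dx": 0,"dy": 0,"dz": 30,"gripper": -0.4},{"rx": 0,"ry": 0,"rz": 9.5,"dx": 0,"dy": 0,"dz": 30,"gripper": -0.4},{"rx": 0,"ry": 0,"rz": 9.5,"dx": 0,"dy": 0,"dz": 30,"gripper": -0.4},{"rx": 0,"ry": 0,"rz": 9.5,"dx": 0,"dy": 0,"dz": 30,"gripper": -0.4},{"rx": 0,"ry": 0,"rz": 9.5,"dx": 0,"dy": 0,"dz": 30,"gripper": -0.4},{"rx": 0,"ry": 0,"rz": 9.5,"dx": 0,"dy": 0,"dz": 30,"gripper": -0.4},{"rx": 0,"ry": 0,"rz": 9.5,"dx": 0,"dy": 0,"dz": 30,"gripper": -0.4},{"rx": 0,"ry": 0,"rz": 9.5,"dx": 0,"dy": 0,"dz": 30,"gripper": -0.4},{"rx": 0,"ry": 0,"rz": 0,"dx": 0,"dy": 0,"dz": 0,"gripper": -0.4}]}}

```text
clock: 3.45
tcp_pos: [0.6542, 0.2337, 0.1096]
orientation: [-1.847, -2.538, 0.008]
contact_force: [0.3, -0.7, -0.2]
grip_width: 0.0258
gripper_force: 0.0
```

Run:
```python
from h import *
o=r.get_obs();T=toolR();print(o["tcp_pos"].round(4),np.degrees(np.arctan2(T[1,1],T[0,1])),T[2].round(3),o["joints"].round(2),o["grip_width"])
C=cam("wrist");np.savez("w3.npz",K=C[0],R=C[1],t=C[2]);im=r.grab_frame("wrist");cv2.imwrite("pics/w3.png",im)
```

```text
[0.6542 0.2337 0.1096] 17.922382175934093 [-0.001 -0.005 -1.   ] [-0.76  0.71  0.5   1.64 -0.41  0.91  0.2 ] 0.02579471141616255
```

View pics/w3.png

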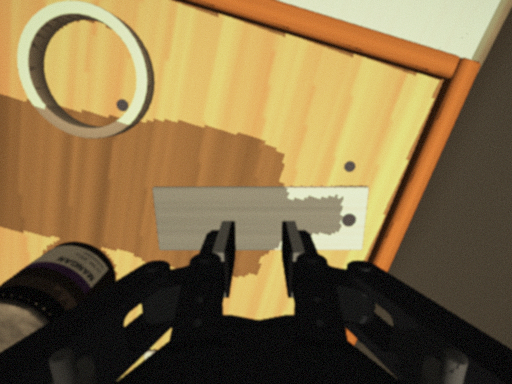

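The fingers (tips at (230,222) and (288,222)) are centred over the long scraper, which spans (155,187) to (367,250). I'll go down until they touch.

Call:
{"method": "step_arm", "body": {"moves": [{"rx": 0,"ry": 0,"rz": 0,"dx": 0,"dy": 0,"dz": 12,"gripper": -0.4},{"rx": 0,"ry": 0,"rz": 0,"dx": 0,"dy": 0,"dz": 7,"gripper": -0.4},{"rx": 0,"ry": 0,"rz": 0,"dx": 0,"dy": 0,"dz": 3,"gripper": -0.4},{"rx": 0,"ry": 0,"rz": 0,"dx": 0,"dy": 0,"dz": 1,"gripper": -0.4}]}}

```text
clock: 4.0
tcp_pos: [0.6564, 0.2335, 0.0893]
orientation: [-1.848, -2.54, -0.0]
contact_force: [-0.8, 0.9, 0.6]
grip_width: 0.0256
gripper_force: 0.0
```

Call:
{"method": "step_arm", "body": {"moves": [{"rx": 0,"ry": 0,"rz": 0,"dx": 0,"dy": 0,"dz": 1,"gripper": -0.4},{"rx": 0,"ry": 0,"rz": 0,"dx": 0,"dy": 0,"dz": 0,"gripper": -0.4}]}}

```text
clock: 4.25
tcp_pos: [0.6564, 0.2335, 0.0884]
orientation: [1.848, 2.54, 0.0]
contact_force: [1.1, 0.2, 0.0]
grip_width: 0.0257
gripper_force: 0.0
```

Call:
{"method": "step_arm", "body": {"moves": [{"rx": 0,"ry": 0,"rz": 0,"dx": 0,"dy": 0,"dz": 1,"gripper": -0.4},{"rx": 0,"ry": 0,"rz": 0,"dx": 0,"dy": 0,"dz": 1,"gripper": -0.4},{"rx": 0,"ry": 0,"rz": 0,"dx": 0,"dy": 0,"dz": 1,"gripper": -0.4},{"rx": 0,"ry": 0,"rz": 0,"dx": 0,"dy": 0,"dz": 0,"gripper": -0.4}]}}

```text
clock: 4.75
tcp_pos: [0.6563, 0.2335, 0.0852]
orientation: [-1.848, -2.54, 0.0]
contact_force: [0.1, 0.5, -0.3]
grip_width: 0.0254
gripper_force: 0.0
```

Call:
{"method": "step_arm", "body": {"moves": [{"rx": 0,"ry": 0,"rz": 0,"dx": 0,"dy": 0,"dz": 1,"gripper": -0.4},{"rx": 0,"ry": 0,"rz": 0,"dx": 0,"dy": 0,"dz": 1,"gripper": -0.4},{"rx": 0,"ry": 0,"rz": 0,"dx": 0,"dy": 0,"dz": 0,"gripper": -0.4}]}}

```text
clock: 5.12
tcp_pos: [0.6566, 0.2336, 0.085]
orientation: [-1.848, -2.54, -0.001]
contact_force: [-5.2, -0.7, 11.4]
grip_width: 0.026
gripper_force: 5.7
```

Call:
{"method": "step_arm", "body": {"moves": [{"rx": 0,"ry": 0,"rz": 3,"dx": 0,"dy": 0,"dz": 0.5,"gripper": -0.4},{"rx": 0,"ry": 0,"rz": 4,"dx": 0,"dy": 0,"dz": 0,"gripper": -0.4},{"rx": 0,"ry": 0,"rz": 4,"dx": 0,"dy": 0,"dz": 0,"gripper": -0.4},{"rx": 0,"ry": 0,"rz": 4,"dx": 0,"dy": 0,"dz": 0,"gripper": -0.4},{"rx": 0,"ry": 0,"rz": 0,"dx": 0,"dy": -8,"dz": 0,"gripper": -0.4},{"rx": 0,"ry": 0,"rz": 0,"dx": 0,"dy": -12,"dz": 0,"gripper": -0.4},{"rx": 0,"ry": 0,"rz": 0,"dx": 0,"dy": 0,"dz": 0,"gripper": -0.4}]}}

```text
clock: 6.0
tcp_pos: [0.6379, 0.2327, 0.085]
orientation: [2.163, 2.276, 0.006]
contact_force: [0.1, 0.0, 10.9]
grip_width: 0.0255
gripper_force: 5.1
```

```bash
cat > w.py <<'E'
from m import *
import sys
n=sys.argv[1];z=float(sys.argv[2]);b=tuple(map(int,sys.argv[3:7])) if len(sys.argv)>3 else None
o=r.get_obs();T=toolR();print(o["clock"],o["tcp_pos"].round(4),"yaw y",np.degrees(np.arctan2(T[1,1],T[0,1])).round(1),o["contact_force"].round(1))
C=cam("wrist");np.savez(n+".npz",K=C[0],R=C[1],t=C[2]);im=r.grab_frame("wrist");cv2.imwrite("pics/"+n+".png",im)
for s in scr(im,C,z,b):print(s)
E
python3 w.py w4 .063 130 160 400 270
```

```text
6.0 [0.6379 0.2327 0.085 ] yaw y 2.9 [ 0.1  0.  10.9]
(635.7, 233.7, 133.8, 43.5, 17.7)
```

View pics/w4.png

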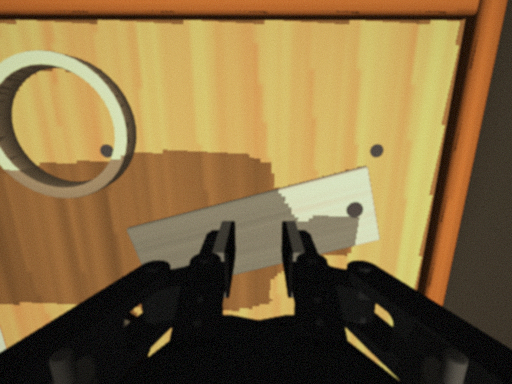

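Dragging works but twisting slipped: the yaw is still 17.7°. I'll press near the front end and swing it sideways.

Call:
{"method": "step_arm", "body": {"moves": [{"rx": 0,"ry": 0,"rz": 0,"dx": 0,"dy": 0,"dz": -8,"gripper": -0.4},{"rx": 0,"ry": 0,"rz": 0,"dx": -4.5,"dy": -20.4,"dz": 0,"gripper": -0.4},{"rx": 0,"ry": 0,"rz": 0,"dx": -4.6,"dy": -20.4,"dz": 0,"gripper": -0.4},{"rx": 0,"ry": 0,"rz": 0,"dx": 0,"dy": 0,"dz": 4,"gripper": -0.4},{"rx": 0,"ry": 0,"rz": 0,"dx": 0,"dy": 0,"dz": 3,"gripper": -0.4},{"rx": 0,"ry": 0,"rz": 0,"dx": 0,"dy": 0,"dz": 1.5,"gripper": -0.4},{"rx": 0,"ry": 0,"rz": 0,"dx": 4,"dy": 0,"dz": 0,"gripper": -0.4},{"rx": 0,"ry": 0,"rz": 0,"dx": 6,"dy": 0,"dz": 0,"gripper": -0.4},{"rx": 0,"ry": 0,"rz": 0,"dx": 0,"dy": 0,"dz": 0,"gripper": -0.4}]}}

```text
clock: 7.18
tcp_pos: [0.5989, 0.2304, 0.085]
orientation: [2.163, 2.274, 0.006]
contact_force: [-1.8, -3.4, 17.9]
grip_width: 0.0254
gripper_force: 8.6
```

```bash
python3 w.py w5 .063 160 120 500 275
```

```text
7.175 [0.5989 0.2304 0.085 ] yaw y 2.9 [-1.8 -3.4 17.9]
(638.9, 237.8, 133.6, 43.6, 14.7)
(568.8, 282.7, 17.9, 7.4, 84.0)
```

Call:
{"method": "step_arm", "body": {"moves": [{"rx": 0,"ry": 0,"rz": 0,"dx": 0,"dy": 0,"dz": -8,"gripper": -0.4},{"rx": 0,"ry": 0,"rz": 0,"dx": 5.2,"dy": 32.4,"dz": 0,"gripper": -0.4},{"rx": 0,"ry": 0,"rz": 0,"dx": 5.2,"dy": 32.4,"dz": 0,"gripper": -0.4},{"rx": 0,"ry": 0,"rz": -5.9,"dx": 0,"dy": 0,"dz": 0,"gripper": -0.4},{"rx": 0,"ry": 0,"rz": -5.9,"dx": 0,"dy": 0,"dz": 3,"gripper": -0.4},{"rx": 0,"ry": 0,"rz": 0,"dx": 0,"dy": 0,"dz": 3.5,"gripper": -0.4},{"rx": 0,"ry": 0,"rz": 0,"dx": 0,"dy": 0,"dz": 1.5,"gripper": -0.4},{"rx": 0,"ry": 0,"rz": 0,"dx": 0.2,"dy": -8,"dz": 0,"gripper": -0.4},{"rx": 0,"ry": 0,"rz": 0,"dx": 0.2,"dy": -12,"dz": 0,"gripper": -0.4},{"rx": 0,"ry": 0,"rz": 0,"dx": 0.2,"dy": -12,"dz": 0,"gripper": -0.4},{"rx": 0,"ry": 0,"rz": 0,"dx": 0.2,"dy": -12,"dz": 0,"gripper": -0.4},{"rx": 0,"ry": 0,"rz": 0,"dx": 0.2,"dy": -12,"dz": 0,"gripper": -0.4},{"rx": 0,"ry": 0,"rz": 0,"dx": 0.2,"dy": -8,"dz": 0,"gripper": -0.4},{"rx": 0,"ry": 0,"rz": 0,"dx": 0,"dy": 0,"dz": 0,"gripper": -0.4}]}}

```text
clock: 8.98
tcp_pos: [0.6004, 0.2309, 0.085]
orientation: [1.92, 2.483, 0.009]
contact_force: [0.3, -0.1, 12.9]
grip_width: 0.0255
gripper_force: 6.8
```

```bash
python3 w.py w6 .063 0 120 420 265
```

```text
8.975 [0.6004 0.2309 0.085 ] yaw y 14.6 [ 0.3 -0.1 12.9]
(578.7, 226.1, 133.8, 38.2, 14.5)
(569.5, 281.0, 15.4, 6.4, 79.5)
(509.8, 267.2, 10.7, 6.3, -58.0)
(471.3, 219.8, 85.7, 17.6, -89.4)
```

View pics/w6.png

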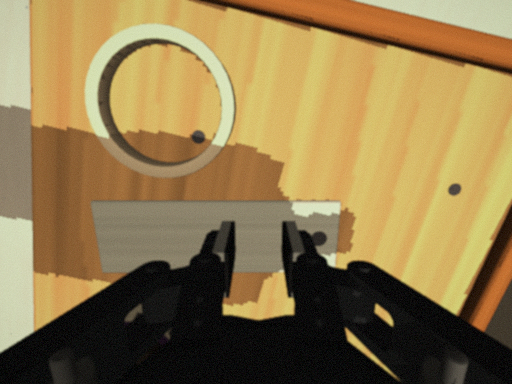

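The long scraper now runs from (95,203) to (340,270), with its front end level with the ring and clear on both sides. I'll continue along its own axis.

Call:
{"method": "step_arm", "body": {"moves": [{"rx": 0,"ry": 0,"rz": 0,"dx": 0.2,"dy": -8,"dz": 0,"gripper": -0.4},{"rx": 0,"ry": 0,"rz": 0,"dx": 0.2,"dy": -12,"dz": 0,"gripper": -0.4},{"rx": 0,"ry": 0,"rz": 0,"dx": 0.2,"dy": -12,"dz": 0,"gripper": -0.4},{"rx": 0,"ry": 0,"rz": 0,"dx": 0.2,"dy": -12,"dz": 0,"gripper": -0.4},{"rx": 0,"ry": 0,"rz": 0,"dx": 0.2,"dy": -12,"dz": 0,"gripper": -0.4},{"rx": 0,"ry": 0,"rz": 0,"dx": 0.2,"dy": -12,"dz": 0,"gripper": -0.4},{"rx": 0,"ry": 0,"rz": 0,"dx": 0.2,"dy": -12,"dz": 0,"gripper": -0.4},{"rx": 0,"ry": 0,"rz": 0,"dx": 0.2,"dy": -8,"dz": 0,"gripper": -0.4},{"rx": 0,"ry": 0,"rz": 0,"dx": 0,"dy": 0,"dz": 0,"gripper": -0.4}]}}

```text
clock: 10.15
tcp_pos: [0.5156, 0.2105, 0.0849]
orientation: [1.92, 2.482, 0.011]
contact_force: [1.2, 0.6, 16.5]
grip_width: 0.0258
gripper_force: 8.1
```

```bash
python3 w.py w7 .063 0 120 420 275
```

```text
10.15 [0.5156 0.2105 0.0849] yaw y 14.6 [ 1.2  0.6 16.5]
(547.5, 267.5, 70.9, 30.3, 14.5)
(460.8, 215.8, 192.7, 86.7, 14.5)
```

View pics/w7.png

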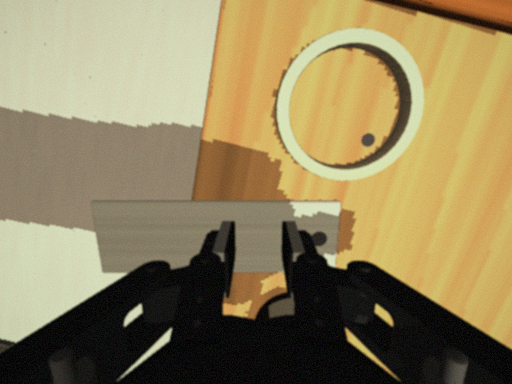

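The scraper now sticks out about 48 mm past the edge (edge at col ~205, plate from col 95), clear of the ring. I'll push it slightly more, then lift, turn and open.

Call:
{"method": "step_arm", "body": {"moves": [{"rx": 0,"ry": 0,"rz": 0,"dx": 0,"dy": -5,"dz": 0,"gripper": -0.4},{"rx": 0,"ry": 0,"rz": 0,"dx": 0,"dy": 0,"dz": 0,"gripper": -0.4},{"rx": 0,"ry": 0,"rz": 0,"dx": 0,"dy": 0,"dz": -10,"gripper": -0.4},{"rx": 0,"ry": 0,"rz": 0,"dx": 0,"dy": 0,"dz": -50,"gripper": -0.4},{"rx": 0,"ry": 0,"rz": 0,"dx": -0.7,"dy": -32,"dz": 0,"gripper": 0},{"rx": 0,"ry": 0,"rz": 0,"dx": -0.7,"dy": -32,"dz": 0,"gripper": 1},{"rx": 0,"ry": 0,"rz": -10,"dx": 0,"dy": 0,"dz": 0,"gripper": 1},{"rx": 0,"ry": 0,"rz": -10,"dx": 0,"dy": 0,"dz": 0,"gripper": 1},{"rx": 0,"ry": 0,"rz": -10,"dx": 0,"dy": 0,"dz": 0,"gripper": 1},{"rx": 0,"ry": 0,"rz": -10,"dx": 0,"dy": 0,"dz": 0,"gripper": 1},{"rx": 0,"ry": 0,"rz": -10,"dx": 0,"dy": 0,"dz": 0,"gripper": 1},{"rx": 0,"ry": 0,"rz": -10,"dx": 0,"dy": 0,"dz": 0,"gripper": 1},{"rx": 0,"ry": 0,"rz": -10,"dx": 0,"dy": 0,"dz": 0,"gripper": 1},{"rx": 0,"ry": 0,"rz": -10,"dx": 0,"dy": 0,"dz": 0,"gripper": 1},{"rx": 0,"ry": 0,"rz": -10,"dx": 0,"dy": 0,"dz": 0,"gripper": 1},{"rx": 0,"ry": 0,"rz": 0,"dx": 0,"dy": 0,"dz": 0,"gripper": 1}]}}

```text
clock: 12.2
tcp_pos: [0.4455, 0.19, 0.1422]
orientation: [0.398, -3.116, 0.0]
contact_force: [-0.9, -1.0, 0.2]
grip_width: 0.0851
gripper_force: 0.0
```

```bash
python3 w.py w8 .063 120 120 400 320; python3 -c "
from h import *;print(r.get_obs()['joints'].round(2))"
```

```text
12.2 [0.4455 0.19   0.1422] yaw y 104.5 [-0.9 -1.   0.2]
(522.7, 273.5, 38.8, 9.9, -53.2)
(466.5, 199.3, 216.3, 164.9, -75.5)
[-0.72  0.32  0.23  2.12 -0.11  0.72  1.4 ]
```

View pics/w8.png

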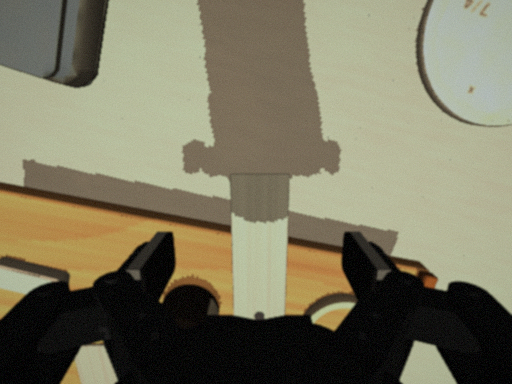

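The plate sits centred between the open fingers. Its front end is at row ~175, cols 230-290, and the board edge is at row ~230.

Run:
```python
from h import *
f=np.load("w8.npz");C=(f["K"],f["R"],f["t"])
T=toolR();t=r.get_obs()["tcp_pos"]
W=ray([(230,175),(290,175),(232.5,285),(286,285)],.063,C);print((W*1000).round(1));print(((W-t)@T*1000).round(1))
```

```text
[[430.8 164.4  63. ]
 [419.8 206.9  63. ]
 [521.  187.3  63. ]
 [510.  229.9  63. ]]
[[ 20.6 -21.2  79.3]
 [ 20.7  22.7  79.3]
 [-72.5 -21.5  79.2]
 [-72.4  22.5  79.2]]
```

Call:
{"method": "step_arm", "body": {"moves": [{"rx": 0,"ry": 0,"rz": 0,"dx": -3,"dy": 0.6,"dz": 30,"gripper": 1},{"rx": 0,"ry": 0,"rz": 0,"dx": 0,"dy": 0,"dz": 30,"gripper": 1},{"rx": 0,"ry": 0,"rz": 0,"dx": 0,"dy": 0,"dz": 20,"gripper": 1},{"rx": 0,"ry": 0,"rz": 0,"dx": 0,"dy": 0,"dz": 0,"gripper": 1}]}}

```text
clock: 12.75
tcp_pos: [0.4474, 0.191, 0.0611]
orientation: [0.397, -3.113, 0.003]
contact_force: [-0.6, 0.8, -0.8]
grip_width: 0.0852
gripper_force: 0.0
```

Call:
{"method": "step_arm", "body": {"grip_force": 60, "moves": [{"rx": 0,"ry": 0,"rz": 0,"dx": 0,"dy": 0,"dz": 0,"gripper": 0.3},{"rx": 0,"ry": 0,"rz": 0,"dx": 0,"dy": 0,"dz": 0,"gripper": -0.1},{"rx": 0,"ry": 0,"rz": 0,"dx": 0,"dy": 0,"dz": 0,"gripper": -0.3},{"rx": 0,"ry": 0,"rz": 0,"dx": 0,"dy": 0,"dz": 0,"gripper": -0.3}]}}

```text
clock: 13.25
tcp_pos: [0.4489, 0.1919, 0.063]
orientation: [-0.402, 3.114, 0.001]
contact_force: [-0.9, -0.2, 4.5]
grip_width: 0.0419
gripper_force: 60.1
```

Call:
{"method": "step_arm", "body": {"moves": [{"rx": 0,"ry": 0,"rz": 0,"dx": 0,"dy": 0,"dz": -5,"gripper": -0.3},{"rx": 0,"ry": 0,"rz": 0,"dx": 0,"dy": 0,"dz": -15,"gripper": -0.3},{"rx": 0,"ry": 0,"rz": 0,"dx": 0,"dy": 0,"dz": -30,"gripper": -0.3},{"rx": 0,"ry": 0,"rz": 0,"dx": 0,"dy": 0,"dz": -40,"gripper": -0.3},{"rx": 0,"ry": 0,"rz": 0,"dx": 0,"dy": 0,"dz": -40,"gripper": -0.3},{"rx": 0,"ry": 0,"rz": 0,"dx": 0,"dy": 0,"dz": -40,"gripper": -0.3},{"rx": 0,"ry": 0,"rz": 0,"dx": 0,"dy": 0,"dz": -40,"gripper": -0.3},{"rx": 0,"ry": 0,"rz": 0,"dx": 0,"dy": 0,"dz": -20,"gripper": -0.3},{"rx": 0,"ry": 0,"rz": 0,"dx": 0,"dy": 0,"dz": 0,"gripper": -0.3}]}}

```text
clock: 14.38
tcp_pos: [0.4489, 0.1917, 0.2943]
orientation: [-0.402, 3.113, 0.003]
contact_force: [0.5, 1.0, -1.7]
grip_width: 0.0422
gripper_force: 60.9
```

Call:
{"method": "step_arm", "body": {"moves": [{"rx": 0,"ry": 0,"rz": 0,"dx": 6.9,"dy": -39.5,"dz": 0,"gripper": -0.3},{"rx": 0,"ry": 0,"rz": 0,"dx": 6.9,"dy": -39.5,"dz": 0,"gripper": -0.3},{"rx": 0,"ry": 0,"rz": 0,"dx": 6.9,"dy": -39.5,"dz": 0,"gripper": -0.3},{"rx": 0,"ry": 0,"rz": 0,"dx": 6.9,"dy": -39.5,"dz": 0,"gripper": -0.3},{"rx": 0,"ry": 0,"rz": 0,"dx": 6.9,"dy": -39.5,"dz": 0,"gripper": -0.3},{"rx": 0,"ry": 0,"rz": 0,"dx": 6.9,"dy": -39.5,"dz": 0,"gripper": -0.3},{"rx": 0,"ry": 0,"rz": 5,"dx": 0,"dy": 0,"dz": 0,"gripper": -0.3},{"rx": 0,"ry": 0,"rz": 5,"dx": 0,"dy": 0,"dz": 0,"gripper": -0.3},{"rx": 0,"ry": 0,"rz": 0,"dx": 0,"dy": 0,"dz": 0,"gripper": -0.3}]}}

```text
clock: 15.5
tcp_pos: [0.4677, -0.0483, 0.2913]
orientation: [0.13, -3.137, 0.0]
contact_force: [0.1, 0.0, -1.6]
grip_width: 0.042
gripper_force: 60.9
```

```bash
python3 w.py w9 .105 0 0 1 1
python3 - <<'E'
from h import *
f=np.load("w9.npz");C=(f["K"],f["R"],f["t"])
print(proj([(.55,-.16,.105),(.446,-.154,.112),(.554,-.266,.105),(.47,-.266,.112)],C).round())
E
```

```text
15.5 [ 0.4677 -0.0483  0.2913] yaw y 94.7 [ 0.1  0.  -1.6]
[[159. 230.]
 [161. 144.]
 [ 69. 226.]
 [ 57. 158.]]
```

View pics/w9.png

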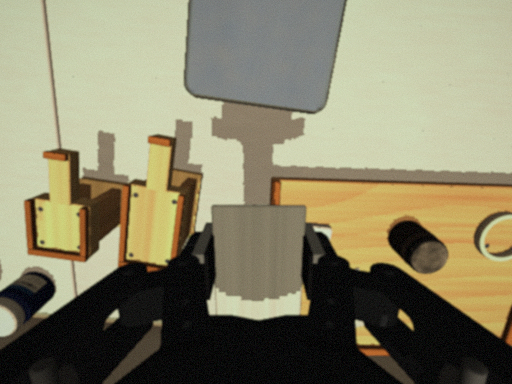

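The wrist view shows the short cradle with its lip at (61,155) and floor at (62,225), and the long cradle with its lip at (161,140) and floor at (153,225). The held plate is level, with its front end at row 205, cols 213-306.

Run:
```python
import cv2,numpy as np
im=cv2.imread("pics/w9.png");h=cv2.cvtColor(im,cv2.COLOR_BGR2HSV).astype(int)
H,S,V=h[...,0],h[...,1],h[...,2]
L=np.full(H.shape,'.');L[(V>60)&(S>150)&(H<=14)]='r';L[(V>120)&(S>80)&(H>14)&(H<35)]='y';L[V<=60]='d'
for y in range(132,276,4): print(y,''.join(L[y,22:206]))
```

```text
132 ........................................................................................................................................................................................
136 ...............................................................................................................................y....rr..................................................
140 ...............................................................................................................................rrrrrrrrrrrrrrrrrrrrrr...d...............................
144 ................................................................................................................................yyyyyyyyyyyrrrrrrrrrr.dd................................
148 ................................................................................................................................yyyyyyyyyyyyyyyyyyyyyy.d................................
152 .....................yrrrrrrrrrrrrrrr............r.............................................................................yyyyyyyyyyyyyyyyyyyyyy.d
[... 5003 characters left out ...]
...y.rrrrrrrr................................yrrrrrrdd..........yyyyyyyyyyyyyyyyyyyyyyyyyyyyy....ddddddddddddddddddddddddddddd......d
264 .................................................................................................rrrrrrrrdddddddddddddddddddddddd.r...yyyyyyyyyyy.dddddddddddddddddddddddddddddddddddddd
268 ................................................................................................ddddddddddddddddddddddddddddrrrrrrrrrrrrrrdddddddddddddddddddddddddddddddddddddddddddddd
272 ........dddddddd...........................................................................ddddddddddddddddddddddddddddddddddddddddddddddddddddddddddddddddddddddddddddddddddddddddddddd
```

Run:
```python
from h import *
f=np.load("w9.npz");C=(f["K"],f["R"],f["t"])
T=f["R"] 
def cr(name,F,lip,half):
    W=ray(F,.114,C)[:,:2];l=ray([lip],.112,C)[0,:2]
    a=W.reshape(2,2,2);mid=a.mean(1);w=np.linalg.norm(a[:,0]-a[:,1],axis=1)
    pts=np.vstack([mid,l]);vx,vy,x0,y0=cv2.fitLine(pts.astype(np.float32),cv2.DIST_L2,0,.001,.001).ravel()
    if vx<0:vx,vy=-vx,-vy
    u=np.array([vx,vy]);l2=np.array([x0,y0])+u*np.dot(l-[x0,y0],u)
    print(name,"w",w.round(4),"mid",mid.round(4).tolist(),"lip",l.round(4),"yaw",np.degrees(np.arctan2(vy,vx)).round(2),"pocket",(l2+u*half).round(4))
cr("long",[(121,204),(184,204),(119,244),(178.5,244)],(161,141),.0775)
cr("short",[(25.5,216),(86,216),(27.5,240),(87,240)],(61.5,155),.060)
# short back stop front/back, plate front end
print("short back stop rows 251..258 col 55:",ray([(55,250.5),(55,258)],.114,C)[:,:2].round(4).tolist())
o=r.get_obs();Tt=toolR()
for z in(.285,.29,.295):
    W=ray([(213,205),(306,205)],z,C);print(z,((W-o["tcp_pos"])@Tt*1000).round(1).tolist())
```

```text
long w [0.0707 0.0696] mid [[0.514, -0.1639], [0.5642, -0.1692]] lip [ 0.4429 -0.1542] yaw -7.08 pocket [ 0.5198 -0.164 ]
short w [0.0688 0.0694] mid [[0.5377, -0.2737], [0.5679, -0.2754]] lip [ 0.4668 -0.2611] yaw -8.42 pocket [ 0.5261 -0.2704]
short back stop rows 251..258 col 55: [[0.5819, -0.2795], [0.5919, -0.2807]]
0.285 [[23.7, -22.2, 6.5], [23.7, 22.4, 6.5]]
0.29 [[25.5, -21.4, 1.5], [25.5, 21.5, 1.5]]
0.295 [[27.3, -20.5, -3.5], [27.3, 20.6, -3.5]]
```

Call:
{"method": "step_arm", "body": {"moves": [{"rx": 0,"ry": 0,"rz": 0,"dx": 0,"dy": -37,"dz": 0,"gripper": -0.3},{"rx": 0,"ry": 0,"rz": 0,"dx": 0,"dy": -37,"dz": 0,"gripper": -0.3},{"rx": 0,"ry": 0,"rz": 0,"dx": 0,"dy": -37,"dz": 0,"gripper": -0.3},{"rx": 0,"ry": 0,"rz": 5.7,"dx": 0,"dy": 0,"dz": 0,"gripper": -0.3},{"rx": 0,"ry": 0,"rz": 5.8,"dx": 0,"dy": 0,"dz": 20,"gripper": -0.3},{"rx": 0,"ry": 0,"rz": 0,"dx": 0,"dy": 0,"dz": 40,"gripper": -0.3},{"rx": 0,"ry": 0,"rz": 0,"dx": 0,"dy": 0,"dz": 40,"gripper": -0.3},{"rx": 0,"ry": 0,"rz": 0,"dx": 0,"dy": 0,"dz": 25,"gripper": -0.3},{"rx": 0,"ry": 0,"rz": 0,"dx": 0,"dy": 0,"dz": 0,"gripper": -0.3}]}}

```text
clock: 16.68
tcp_pos: [0.476, -0.1583, 0.1655]
orientation: [-0.183, -3.131, 0.0]
contact_force: [0.3, 0.3, -0.5]
grip_width: 0.0413
gripper_force: 61.0
```

```bash
cat > sym.py <<'E'
import cv2,numpy as np
def show(n,r0,r1,rs,c0,c1,cs=1):
    im=cv2.imread(f"pics/{n}.png");h=cv2.cvtColor(im,cv2.COLOR_BGR2HSV).astype(int)
    H,S,V=h[...,0],h[...,1],h[...,2]
    L=np.full(H.shape,'.');L[(V>60)&(S>150)&(H<=14)]='r';L[(V>100)&(S>80)&(H>14)&(H<35)]='y';L[V<=60]='d';L[(S<60)&(V>60)]='g'
    for y in range(r0,r1,rs): print(y,''.join(L[y,c0:c1:cs]))
E
python3 w.py wa .105 0 0 1 1; python3 -c "
from sym import show;show('wa',60,330,6,100,420,2)"
```

```text
16.675 [ 0.476  -0.1583  0.1655] yaw y 83.3 [ 0.3  0.3 -0.5]
60 ggggggggggggggggggggggggggggggggggggggggggggggggggggggggggg.................g.gggggggggggggggggggggggggggggggggggggggggggggggggggggggggggggggggggggggggggggggggg
66 gggggggggggggggggggggggggggggggggggggggggggggggggggggggggg..................d.gggggggggggggggggggggggggggggggggggggggggggggggggggggggggggggggggggggggggggggggggg
72 ggggggggggggggggggggggggggggggggggggggggggggggggggggggggg..........g.......g.ggggggggggggggggggggggggggggggggggggggggggggggggggggggggggggggggggggggggggggggggggg
78 gggggggggggggggggggggggggggggggggggggggggggggggggggggggg.....................dd.ggggggggggggggggggggggggggggggggggggggggggggggggggggg.......g.g...g.....gddddddd
84 gggggggggggggggggggggggggggggggggggggggggggggggggggggg..........................dd.ggg.......g.....................ddddddd.ddggggggggggggggggggggggggggggggggggg
90 ggggggggggggggggggggggggggggggggggggggggggggggggggggg................................g.g.ggg....gg......gggggggggggggggggggggggggggggggggggggggggggggggggggggggg
96 gggggggggggggggggggggggggggggggggggggggggggggggggggg
[... 5678 characters left out ...]
dddddddddddddddddddddddddddddddddddddddd
306 ddddddddddddddddddddddddddddddddddddddddddddddddddddddgyrr.ggggggggggggggggggggggggggggggggggggggggg..gggddddddddddddddddddddddddddddddddddddddddddddddddddddddd
312 dddddd.yyyddddddddddddddddddddddddddddddddddddddddddddg.rrygggggggggggggggggggggggggggggggggggggggggy.gggdddddddddddddddddddddddddddddddddddddddddddd...dddddddd
318 ddd.yyyyy.dddddddddddddddddddddddddddddddddddddddddddddddddddddddddddddddgggggggggggggdddddddddddddddddddddddddddddddddddddddddddddddddddddddddddddddd.....ddddd
324 ddyyyydddddddddddddddddddddrrrddddddddddddddddddddddddddddddddddddddddddddddddddddddddddddddddddddddddddddddddddddddddddddddddddgggggdddddddddddddddddddd..ddddd
```

Run:
```python
from h import *
f=np.load("wa.npz");C=(f["K"],f["R"],f["t"]);o=r.get_obs();T=toolR();g=lambda px,z:((ray(px,z,C)-o["tcp_pos"])@T*1000).round(1).tolist()
print("lip",g([(255.5,160),(255.5,173)],.112)); print("tongue",g([(238,190),(273,190),(238,202),(272.5,202)],.105))
for z in (.160,.164): print("plate front",g([(214,209),(304,209)],z))
print("fence",g([(211,300),(304,300)],.114), "plate", g([(217,306),(300,306)],.164))
```

```text
lip [[37.6, -1.8, 55.0], [29.2, -1.8, 55.0]]
tongue [[15.8, -13.7, 61.9], [15.9, 9.9, 61.9], [7.3, -13.9, 61.9], [7.3, 9.7, 61.9]]
plate front [[22.8, -21.3, 6.9], [22.8, 21.8, 6.9]]
plate front [[24.3, -20.6, 2.9], [24.3, 21.1, 2.9]]
fence [[-64.0, -34.0, 52.8], [-64.0, 32.9, 52.8]] plate [[-28.8, -21.3, 2.8], [-28.8, 21.4, 2.8]]
```

Call:
{"method": "step_arm", "body": {"moves": [{"rx": 0,"ry": 0,"rz": 0,"dx": -0.5,"dy": -1.2,"dz": 20,"gripper": -0.3},{"rx": 0,"ry": 0,"rz": 0,"dx": 0,"dy": 0,"dz": 20,"gripper": -0.3},{"rx": 0,"ry": 0,"rz": 0,"dx": 0,"dy": 0,"dz": 8,"gripper": -0.3},{"rx": 0,"ry": 0,"rz": 0,"dx": 0,"dy": 0,"dz": 4,"gripper": -0.3},{"rx": 0,"ry": 0,"rz": 0,"dx": 0,"dy": 0,"dz": 0,"gripper": -0.3}]}}

```text
clock: 17.35
tcp_pos: [0.4784, -0.1601, 0.1158]
orientation: [0.186, 3.135, 0.0]
contact_force: [0.2, 0.1, -0.3]
grip_width: 0.0419
gripper_force: 61.0
```

Call:
{"method": "step_arm", "body": {"moves": [{"rx": 0,"ry": 0,"rz": 0,"dx": 1.5,"dy": 0,"dz": 3,"gripper": -0.3},{"rx": 0,"ry": 0,"rz": 0,"dx": 0,"dy": 0,"dz": 2,"gripper": -0.3},{"rx": 0,"ry": 0,"rz": 0,"dx": 0,"dy": 0,"dz": 1.5,"gripper": -0.3},{"rx": 0,"ry": 0,"rz": 0,"dx": 0,"dy": 0,"dz": 0,"gripper": -0.3}]}}

```text
clock: 17.85
tcp_pos: [0.4766, -0.1598, 0.1087]
orientation: [-0.186, -3.136, -0.0]
contact_force: [-0.5, -0.2, -0.3]
grip_width: 0.0419
gripper_force: 61.1
```

Call:
{"method": "step_arm", "body": {"moves": [{"rx": 0,"ry": 0,"rz": 0,"dx": 0,"dy": 0,"dz": 1,"gripper": -0.3},{"rx": 0,"ry": 0,"rz": 0,"dx": 0,"dy": 0,"dz": 0.7,"gripper": -0.3},{"rx": 0,"ry": 0,"rz": 0,"dx": 0,"dy": 0,"dz": 0,"gripper": -0.3}]}}

```text
clock: 18.23
tcp_pos: [0.4767, -0.1599, 0.1085]
orientation: [0.186, 3.136, 0.002]
contact_force: [-6.1, 2.0, 18.5]
grip_width: 0.042
gripper_force: 62.3
```

Call:
{"method": "step_arm", "body": {"moves": [{"rx": 0,"ry": 0,"rz": 0,"dx": 0,"dy": 0,"dz": -1.2,"gripper": -0.3},{"rx": 0,"ry": 0,"rz": 0,"dx": 0,"dy": 0,"dz": 0,"gripper": 0.2},{"rx": 0,"ry": 0,"rz": 0,"dx": 0,"dy": 0,"dz": 0,"gripper": 0.4},{"rx": 0,"ry": 0,"rz": 0,"dx": 0,"dy": 0,"dz": 0,"gripper": 0.4},{"rx": 0,"ry": 0,"rz": 0,"dx": 0,"dy": 0,"dz": -20,"gripper": 0.4},{"rx": 0,"ry": 0,"rz": 0,"dx": 0,"dy": 0,"dz": -40,"gripper": 0.4},{"rx": 0,"ry": 0,"rz": 0,"dx": 0,"dy": 0,"dz": -40,"gripper": 1},{"rx": 0,"ry": 0,"rz": 0,"dx": 0,"dy": 0,"dz": 0,"gripper": 1}]}}

```text
clock: 19.23
tcp_pos: [0.4784, -0.1604, 0.2109]
orientation: [0.186, 3.13, 0.0]
contact_force: [-0.3, 0.3, -0.8]
grip_width: 0.0854
gripper_force: 0.0
```

```bash
python3 w.py wb .108 180 180 335 312; python3 -c "
from sym import show;show('wb',160,340,6,60,420,2)"
```

```text
19.225 [ 0.4784 -0.1604  0.2109] yaw y 83.2 [-0.3  0.3 -0.8]
(532.9, -165.5, 140.7, 129.0, 83.2)
160 ggggggggggggggggggggggg.gggggggggggggggggggggggg..........ggggggggggggggggggggggggggggg.g.................g..g.ggggggggggggggggggggggggggggggggggggggggggg..........................
166 gggggggggggggggggggggggg.ggggggggggggggggggggggg..........ggggggggggggggggggggggggggggg....gg.gg.g...gg..gg...g..gggggggggggggggggggggggggggggggggggggggggg.....................r.rr
172 gggggggggggggggggggggggg..ggggggggggggggggggggggg.........ggggggggggggggggggggggggggg.gg...gg....gg...gg...gg..gggggggggggggggggggggggggggggggggggggggggggg........ddrddddrrryyyyyyy
178 ggggggggggggggggggggggggg..gggggggggggggggggggggg..........gggggggggggggggggggggggggg..g.g......gg..g.....g......gggggggggggggggggggggggggggggggggggggggggg.y......dd.ddrrrrrryyyyyy
184 gggggggggggggggggggggggggg..gggggg.gggg.g...gggggg...g.....ggggggggggggggggggggggggggyy...g..gg...g....g....g....yggggggggggggggggggggggggggggggggggggggggg........ddr.drrrrryyyyyyy
190 ggggggggggggggggggggggggggg.......rd...d..ddd.ggggg........ggggggggggggggg
[... 3846 characters left out ...]
dddddddddddddddddddddrrrrrr.gggggggggggdddddddddddddddrrrrrrrrrrrrrrrrrrrrrdddddddddddddddgggggggggggggggggggdddddddddddddddddddddddddddddddddddd
322 dddddddddddddddddddddddddddddddddddddddddddddddddddddddddd.g.ggggggggggggdddddddddddddddddddddddddddddddddddddddddddddddddddddgggggggggggggggddddddddddddddddddddddddddddddddddddddd
328 ddddddddddddddddddddddddddddddddddddddddddddddddddddddddddddgggggdddddddddddddddddddddddddddddddddddddddddddddddddddddddddddddddddddddgggggddddddddddddddddddddddddddddddddddddddddd
334 dddddddddddddddddddddddddddddddddddddddddddddddddddddddddddddddddddddddddddddddddddddddddddddddddddddddddddddddddddddddddddddddddddddddddddddddddddddddddddddddddddddddddddddddddddd
```

The long scraper is seated in its pocket, with even gaps on both sides. Next is the short one.

Call:
{"method": "step_arm", "body": {"moves": [{"rx": 0,"ry": 0,"rz": 0,"dx": -24.2,"dy": 40.9,"dz": 0,"gripper": -0.4},{"rx": 0,"ry": 0,"rz": 0,"dx": -24.2,"dy": 40.9,"dz": 0,"gripper": -0.4},{"rx": 0,"ry": 0,"rz": 0,"dx": -24.2,"dy": 40.9,"dz": 0,"gripper": -0.4},{"rx": 0,"ry": 0,"rz": 0,"dx": -24.2,"dy": 40.9,"dz": 0,"gripper": -0.4},{"rx": 0,"ry": 0,"rz": 0,"dx": -24.2,"dy": 40.9,"dz": 0,"gripper": -0.4},{"rx": 0,"ry": 0,"rz": 0,"dx": -24.2,"dy": 40.9,"dz": 0,"gripper": -0.4},{"rx": 0,"ry": 0,"rz": 0,"dx": -24.2,"dy": 40.9,"dz": 0,"gripper": -0.4},{"rx": 0,"ry": 0,"rz": 9.5,"dx": 0,"dy": 0,"dz": 0,"gripper": -0.4},{"rx": 0,"ry": 0,"rz": 9.5,"dx": 0,"dy": 0,"dz": 0,"gripper": -0.4},{"rx": 0,"ry": 0,"rz": 9.5,"dx": 0,"dy": 0,"dz": 0,"gripper": -0.4},{"rx": 0,"ry": 0,"rz": 9.5,"dx": 0,"dy": 0,"dz": 20,"gripper": -0.4},{"rx": 0,"ry": 0,"rz": 9.5,"dx": 0,"dy": 0,"dz": 20,"gripper": -0.4},{"rx": 0,"ry": 0,"rz": 9.5,"dx": 0,"dy": 0,"dz": 20,"gripper": -0.4},{"rx": 0,"ry": 0,"rz": 9.9,"dx": 0,"dy": 0,"dz": 20,"gripper": -0.4},{"rx": 0,"ry": 0,"rz": 0,"dx": 0,"dy": 0,"dz": 0,"gripper": -0.4}]}}

```text
clock: 21.15
tcp_pos: [0.6764, 0.1044, 0.1247]
orientation: [-1.88, -2.513, 0.008]
contact_force: [-0.3, 0.0, -0.2]
grip_width: 0.0256
gripper_force: 0.0
```

```bash
python3 w.py wc .063 60 130 450 275; python3 -c "
from sym import show;show('wc',100,340,8,60,460,3)"
```

```text
21.15 [0.6764 0.1044 0.1247] yaw y 16.4 [-0.3  0.  -0.2]
(554.9, 32.8, 38.1, 14.9, -84.6)
(659.5, 98.2, 98.9, 42.8, 16.5)
100 ddddddddddddddddddddyyyyyyyyyyyyyyyyyyyyyyyyyyyyyyyyyyyyyyyyyyyyyyyyyyyyyyyyyyyyyyyyyyyyyyyyyyyyyyyyyyyyyyyyyyrdrrrrrrry..............
108 ddddddddddddddddddyyyyyyyyyyyyyyyyyyyyyyyyyyyyyyyyyyyyyyyyyyyyyyyyyyyyyyyyyyyyyyyyyyyyyyyyyyyyyyyyyyyyyyyyyyyydrrrrrrry...............
116 dddddd.r.yyyyyryyyyyyyyyyyyryyryyyyyyryyyyyyyyyyyyyyyyyyyyyyyyyyyyyyyyyyyyyyyyyyyyyyyyyyyyyyyyyyyyyyyyyyyyyyydrrrrrrry................
124 yyyyyyyyyyyryyyyyyyyyyyyyryyyyyyyryyyyyyyyyyyyyyyyyyyyyyyyyyyyyyyyyyyyyyyyyyyyyyyyyyyyyyyyyyyyyyyyyyyyyyyyyydrrrrrrry.................
132 yyyyyyyyyyyyyyyyyyyyyyyyyyyyyyyyyyyyyyyryyyyyyyyyyyyyyyyyyyyyyyyyyyyyyyyyyyyyyyyyyyyyyyyyyyyyyyyyyyyyyyyyyydrrrrrrry..................
140 yryyyryyrryyyyyryryyyyyyyyyyyyyyyy.yyyyyyyyyryyyyyyyyyyyyyyyyyyyyyyyyyyyyyyyyyyyyyyyyyyyyyyyyyyyyyyyyyyyyydrrrrrrry...................
148 yyyyyyyyyyyyyyyyyyyyyyyyyyyyyyyyyyryyyyyyyyyyyyyyyyyyyyyyyyyyyyyyyyyyyyyyyyyyyyyyyyyyyyyyyyyyyyyyyyyyyyyyrrrrrrrr.....................
156 y
[... 2491 characters left out ...]
.....
300 yyyyyyyyyddddddddddddddddddddddddddddddddddddddddddddd.yyyyyyyyyyyyyyyyyyyyyyyydddddddddddddddddddddddddddddddddddddddddddddd.........
308 dddddddddddddddddddddddddyyyddddddddddddddddddddddddddyyyyyyyyyyyyyyyyyyyyyyyyyddddddddddddddddddddddddddd..ddddddddddddddddddddd.....
316 ddddddddddddddddddddddyyyy.ddddddddddddddddddddddddddddddd.yyyyyyyyyyyyyyy.dddddddddddddddddddddddddddddddd...ddddddddddddddddddddddd.
324 ddddddddddddddddddddddrddddddddddddddddddddddddddddddddddddddddddddddddddddddddddddddddddddddddddddddddddddddd.ddddddddddddddddddddddd
332 ddddddddddddddddddddddddddddddddddddrddddddddddddddddddddddddddddddddddddddddddddddddddddddddddd.ddddddddddddddddddddddddddddddddddddd
```

Call:
{"method": "step_arm", "body": {"moves": [{"rx": 0,"ry": 0,"rz": 0,"dx": 0,"dy": 0,"dz": 20,"gripper": -0.4},{"rx": 0,"ry": 0,"rz": 0,"dx": 0,"dy": 0,"dz": 12,"gripper": -0.4},{"rx": 0,"ry": 0,"rz": 0,"dx": 0,"dy": 0,"dz": 5,"gripper": -0.4},{"rx": 0,"ry": 0,"rz": 0,"dx": 0,"dy": 0,"dz": 0,"gripper": -0.4}]}}

```text
clock: 21.7
tcp_pos: [0.6784, 0.1043, 0.091]
orientation: [-1.883, -2.514, 0.001]
contact_force: [0.3, 0.2, -0.6]
grip_width: 0.0255
gripper_force: 0.0
```

Call:
{"method": "step_arm", "body": {"moves": [{"rx": 0,"ry": 0,"rz": 0,"dx": 0,"dy": 0,"dz": 4,"gripper": -0.4},{"rx": 0,"ry": 0,"rz": 0,"dx": 0,"dy": 0,"dz": 2,"gripper": -0.4},{"rx": 0,"ry": 0,"rz": 0,"dx": 0,"dy": 0,"dz": 1.5,"gripper": -0.4},{"rx": 0,"ry": 0,"rz": 0,"dx": 0,"dy": 0,"dz": 1,"gripper": -0.4},{"rx": 0,"ry": 0,"rz": 0,"dx": 0,"dy": 0,"dz": 0,"gripper": -0.4}]}}

```text
clock: 22.32
tcp_pos: [0.679, 0.1044, 0.085]
orientation: [-1.884, -2.514, -0.003]
contact_force: [-5.1, -0.4, 14.8]
grip_width: 0.0256
gripper_force: 7.0
```

Call:
{"method": "step_arm", "body": {"moves": [{"rx": 0,"ry": 0,"rz": 0,"dx": 0,"dy": 0,"dz": -8,"gripper": -0.4},{"rx": 0,"ry": 0,"rz": 0,"dx": 0,"dy": -34,"dz": 0,"gripper": -0.4},{"rx": 0,"ry": 0,"rz": 0,"dx": 0,"dy": 0,"dz": 4,"gripper": -0.4},{"rx": 0,"ry": 0,"rz": 0,"dx": 0,"dy": 0,"dz": 3,"gripper": -0.4},{"rx": 0,"ry": 0,"rz": 0,"dx": 0,"dy": 0,"dz": 1,"gripper": -0.4},{"rx": 0,"ry": 0,"rz": 0,"dx": 5,"dy": 0,"dz": 0,"gripper": -0.4},{"rx": 0,"ry": 0,"rz": 0,"dx": 8,"dy": 0,"dz": 0,"gripper": -0.4},{"rx": 0,"ry": 0,"rz": 0,"dx": 8,"dy": 0,"dz": 0,"gripper": -0.4},{"rx": 0,"ry": 0,"rz": 0,"dx": 7,"dy": 0,"dz": 0,"gripper": -0.4},{"rx": 0,"ry": 0,"rz": 0,"dx": 0,"dy": 0,"dz": 0,"gripper": -0.4}]}}

```text
clock: 23.58
tcp_pos: [0.6413, 0.1217, 0.085]
orientation: [1.88, 2.511, 0.005]
contact_force: [0.1, -2.2, 11.0]
grip_width: 0.0258
gripper_force: 5.7
```

```bash
python3 w.py wd .063 60 130 450 275; python3 -c "
from sym import show;show('wd',150,300,10,60,460,4)"
```

```text
23.575 [0.6413 0.1217 0.085 ] yaw y 16.3 [ 0.1 -2.2 11. ]
(683.6, 124.2, 45.1, 20.1, 1.8)
(635.1, 113.2, 55.2, 38.8, 1.8)
150 ddddddddddddddddddddddy.yyyyyryyyyyyyyyyyyyyyyyyyyyyyyyyyyyyyyyyyyyyyyyyyyyyyyyyyyyyyyyyyyyyyyyyyyyy
160 d.ddddddddddddddddddyyyryyyyyryyyyyyyyyyyyyyyyyyyyyyyyyyyyyyyyyyyyyyyyyyyyyyyyyyyyyyyyyyyyyyyyyyyyyy
170 ...dddddddddddddrryyyyyyyyyyyyyyyyyyyyyyyyyryyyyryyyyyyyyyyyyyyyyyyyyyyyyyyyyyyyyyyyyyyyyyyyyyyyyyyy
180 ..dddddddddyyyyyyyyyyyyyyyyyyyyyyyyyyyyyyyyyyyyyyyryyyyyyyyyyyyyyyyyyyyyyyyyyyyyyyyyyyyyyyyyyyyyyyyy
190 ddddddryyyyyyyyyyryyyyyyyyryyyyyyyyyyyyyyyy.yyryyyryyyyyyyyyyyyyyyyyyyyyyyyyyyyyyyyyyyyyyyyyyyyyyyyd
200 yyyyyyyyyyyyyrryyyyyyyyyyyyyyyyyyyyyyyyyyyyyyyyyyyyyyyyryyyyyyyyyyyyyyyyyyyyyyyyyyyyyyyyyyyyyyyyyydd
210 yyyyyyyyryyyyyyryyyyyyyyyyyyryyyryy.ggg...g.yyyyyyyyyyyyrryyyyyyyyyyyyyyyyyyyyyyyyyyyyyyyyyyyyyyyddr
220 yyyyyyryrryyryyyyyyyyyyyyyyyyryyyyy.ggg..ggg..ggggggg..yyyyyyyyyyyyyyyyyyyyyyyyyyyyyyyyyyyyyyyyyddrr
230 yryyyyyyyyyyyyyyryyyyyyyyyyyyyyyyy..ggggggddgg..ggggg.ggddgggggggyyryyyyyyyyyyyyyyyyyyyyyyyyyyyddrrr
240 yyyyyryyyyyyyyyyyyyyyyyyyyyyyyyyyy...dddggdd.ggggggggg..ddggdddgggg.ggggggg.yyyyyyyyyyyyyyyyyyddrrrr
250 yyyyyyyyyyyyyyyyyyyyyyyyryyyyyyyy.g.dddggddd.g.gggg.ggg.dddggddd...gg..g..ggggyyyyyyyyyyyyyyrddrrrrr
260 yyyyyyyyyyyyryyy.yryryyyyryyyyyyyddddddddgddg..ggggg.g.gdd.gdddddddggggggggggyyyyyyyyyyyyyyrddrrrrrr
270 yyyyyyyyyyyyyyyyyyrdddddddddddddddddddddddddg...g..g.ggggddddddddddddddddddddddddyyyyyyyyyddrrrrrr..
280 yyyyyyyyyyyyyyydddddddddddddddddddddddddddd.gggggggggggggddddddddddddddddddddddddddddyyyyddrrrrrr...
290 yyyyyyyyyyyddddddddddddddddddddddddddddddddyyyyyyyyyy.gggdddddddddddddddddddddddddddddddddrrrrrr....
```

Run:
```python
from m import *
f=np.load("wd.npz");C=(f["K"],f["R"],f["t"]);im=cv2.imread("pics/wd.png")
hsv=cv2.cvtColor(im,cv2.COLOR_BGR2HSV);m=(hsv[...,1]<75)&(hsv[...,2]>80)
P=[]
for c in list(range(215,360,5)):
    col=m[195:260,c]
    if col.any(): P.append((c,195+np.argmax(col)))
W=ray(P,.063,C)[:,:2];vx,vy,x0,y0=cv2.fitLine(W.astype(np.float32),cv2.DIST_HUBER,0,.001,.001).ravel()
if vx<0:vx,vy=-vx,-vy
u=np.array([vx,vy]);n=np.array([-vy,vx]);print("yaw",np.degrees(np.arctan2(vy,vx)),"resid",np.std((W-[x0,y0])@n).round(4))
Q=[]
for y in range(212,256,3):
    row=m[y,170:240]
    if row.any(): Q.append((170+np.argmax(row),y))
F=ray(Q,.063,C)[:,:2];a=np.median(F@u);b=np.median(W@n)
print("front spread",np.ptp(F@u),"centre",(u*(a+.05)+n*(b-.022)).round(4))
```

```text
yaw 1.793123 resid 0.0002
front spread 0.0005691962126535 centre [0.6579 0.111 ]
```

Call:
{"method": "step_arm", "body": {"moves": [{"rx": 0,"ry": 0,"rz": 0,"dx": 0,"dy": 0,"dz": -8,"gripper": -0.4},{"rx": 0,"ry": 0,"rz": 7.2,"dx": 0,"dy": 0,"dz": 0,"gripper": -0.4},{"rx": 0,"ry": 0,"rz": 7.3,"dx": 0,"dy": 0,"dz": 0,"gripper": -0.4},{"rx": 0,"ry": 0,"rz": 0,"dx": -11.2,"dy": 16.3,"dz": 0,"gripper": -0.4},{"rx": 0,"ry": 0,"rz": 0,"dx": 0,"dy": 0,"dz": 4,"gripper": -0.4},{"rx": 0,"ry": 0,"rz": 0,"dx": 0,"dy": 0,"dz": 3,"gripper": -0.4},{"rx": 0,"ry": 0,"rz": 0,"dx": 0,"dy": 0,"dz": 1.3,"gripper": -0.4},{"rx": 0,"ry": 0,"rz": 0,"dx": -3,"dy": -6,"dz": 0,"gripper": -0.4},{"rx": 0,"ry": 0,"rz": 0,"dx": -5,"dy": -10,"dz": 0,"gripper": -0.4},{"rx": 0,"ry": 0,"rz": 0,"dx": -5,"dy": -10,"dz": 0,"gripper": -0.4},{"rx": 0,"ry": 0,"rz": 0,"dx": -3,"dy": -7,"dz": 0,"gripper": -0.4},{"rx": 0,"ry": 0,"rz": 0,"dx": 0,"dy": 0,"dz": 0,"gripper": -0.4}]}}

```text
clock: 25.12
tcp_pos: [0.6243, 0.0949, 0.085]
orientation: [2.184, 2.255, 0.008]
contact_force: [0.7, 0.6, 15.0]
grip_width: 0.0255
gripper_force: 7.3
```

```bash
cat > e.py <<'E'
from m import *
import sys
def edges(n,top=(180,260),cols=(215,345),left=(100,240),L=.1):
    o=r.get_obs();T=toolR();print(o["clock"],o["tcp_pos"].round(4),"yawy",np.degrees(np.arctan2(T[1,1],T[0,1])).round(1),o["contact_force"].round(1))
    C=cam("wrist");np.savez(n+".npz",K=C[0],R=C[1],t=C[2]);im=r.grab_frame("wrist");cv2.imwrite("pics/"+n+".png",im)
    hsv=cv2.cvtColor(im,cv2.COLOR_BGR2HSV);m=((hsv[...,1]<75)&(hsv[...,2]>80)).astype(np.uint8)
    m=cv2.morphologyEx(m,cv2.MORPH_CLOSE,np.ones((5,5),np.uint8))>0
    P=[(c,top[0]+np.argmax(m[top[0]:top[1],c])) for c in range(*cols,5) if m[top[0]:top[1],c].any()]
    W=ray(P,.063,C)[:,:2];vx,vy,x0,y0=cv2.fitLine(W.astype(np.float32),cv2.DIST_HUBER,0,.001,.001).ravel()
    if vx<0:vx,vy=-vx,-vy
    u=np.array([vx,vy]);nn=np.array([-vy,vx]);print("yaw",np.degrees(np.arctan2(vy,vx)).round(2),"resid",np.std((W-[x0,y0])@nn).round(4))
    y0=int(np.median([p[1] for p in P]))
    Q=[(left[0]+np.argmax(m[y,left[0]:left[1]]),y) for y in range(y0+8,y0+28,3) if m[y,left[0]:left[1]].any()]
    F=ray(Q,.063,C)[:,:2];a=np.median(F@u);b=np.median(W@nn)
    print("front spread",np.ptp(F@u).round(4),"centre",(u*(a+L/2)+nn*(b-.022)).round(4))
E
python3 -c "
from e import *;edges('we')"; python3 -c "
from sym import show;show('we',150,300,10,60,460,4)"
```

```text
25.125 [0.6243 0.0949 0.085 ] yawy 1.8 [ 0.7  0.6 15. ]
yaw 2.9 resid 0.0002
front spread 0.0004 centre [0.6277 0.0952]
150 yyyyyyyddddddddddddddd.yyyyyyyyyyyyyyyyyyyyyyyyyyyyyyyyyyyyyyyyyyyyyyyyyyyyyyyyyyyyyyyyyyyyyyyyyyyyy
160 .....yddddddddddddryyyryryyyyyyyyyryyyyyyyyyyyyyyyyyyyyyyyyyyyyyyyyyyyyyyyyyyyyyyyyyyyyyyyyyyyyyyyyy
170 ...ddddddddd.yyyyyyyyyyyyyyyyyyyyyyyyyyyyyyyyyyyyyyyyyyyyyyyyyyyyyyyyyyyyyyyyyyyyyyyyyyyyyyyyyyyyyyy
180 dddddyryyyyyyyyyyyryyyryyyryyyyyyyyyyyyyyyyyyyyyyyyy.yyyyyyyyyyyyyyyyyyyyyyyyyyyyyyyyyyyyyyyyyyyyyyy
190 yyyyyyyyyrryyyyyyyyyyyyyyyyyyyyyyyyyyyyyyyyryyyyyyyyyyyyyyyyyyyyyyyyyyyyyyyyyyyyyyyyyyyyyyyyyyyyyyyy
200 yyyyyyyyyyyyryyyyyyyyyyyyyryg.ggggggg.g.g.ggg.g.ggg...gggg.gggggggggggggggyyyyyyyyyyyyyyyyyyyyyyyyyy
210 yryyyyyyyyyyyyyyyyyyyyyyyyyyg....g.gg.gg....gg.gggg.ggggg.ggggggggggggggggyyyyyyyyyyyyyyyyyyyyyyyyyy
220 ryyyyyyyyyyyyyyyyyyyyyyyyyyyggg....gggg..gg.gg.g.ggggg..g...gggg...ggg.ggyyyyyyyyyyyyyyyyyyyyyyyyyyy
230 yryyyyyyyyyyyyyyyyyyyyyryyyyygggggggg..g.gdd..gg.g.gg.g.ddggg.g....ddd.ggyyyyyyyyyyyyyyyyyyyyyyyyyyy
240 yryyyyryyyyyyyyyyyyyyyyyyyryygggggg..dddggdd.ggg.ggg...gddggddd..gg.gggggyyyyyyyyyyyyyyyyyyyyyyyyyyy
250 yyyyryyyyyyyyyyyyyyyyyyyryryyg..gg.gdddggddd..g..g.gggg.dddggdddg.g...gggyyyyyyyyyyyyyyyyyyyyyyyyyyy
260 yyyyyyyyyyyyryyyyyyyyyyyrrryy.gggddddddddgddgggggggg.gggddggdddddddggggggyyyyyyyyyyyyyyyyyyyyyyyyyyy
270 yyyyyyyyyyyyyyyyyyrdddddddddddddddddddddddd.yyyyy.yyyyyyyddddddddddddddddddddddddyyyyyyyyyyyyyyyyyy.
280 yyyyyyyyyyyyyy.ddddddddddddddddddddddddddddyyyyyyyyyyyyyyddddddddddddddddddddddddddddyyyyyyyyyyyyyyd
290 yyyyyyyyyyyddddddddddddddddddddddddddddddddyyyyyyyyyyyyyyddddddddddddddddddddddddddddddddyyyyyyyyyrd
```

Call:
{"method": "step_arm", "body": {"moves": [{"rx": 0,"ry": 0,"rz": 0,"dx": 0,"dy": 0,"dz": -8,"gripper": -0.4},{"rx": 0,"ry": 0,"rz": 0,"dx": 0.6,"dy": 25.4,"dz": 0,"gripper": -0.4},{"rx": 0,"ry": 0,"rz": 0,"dx": 0,"dy": 0,"dz": 4,"gripper": -0.4},{"rx": 0,"ry": 0,"rz": 0,"dx": 0,"dy": 0,"dz": 3,"gripper": -0.4},{"rx": 0,"ry": 0,"rz": 0,"dx": 0,"dy": 0,"dz": 1,"gripper": -0.4},{"rx": 0,"ry": 0,"rz": 0,"dx": -0.1,"dy": -7,"dz": 0,"gripper": -0.4},{"rx": 0,"ry": 0,"rz": 0,"dx": -0.1,"dy": -12,"dz": 0,"gripper": -0.4},{"rx": 0,"ry": 0,"rz": 0,"dx": -0.1,"dy": -12,"dz": 0,"gripper": -0.4},{"rx": 0,"ry": 0,"rz": 0,"dx": -0.1,"dy": -12,"dz": 0,"gripper": -0.4},{"rx": 0,"ry": 0,"rz": 0,"dx": -0.1,"dy": -12,"dz": 0,"gripper": -0.4},{"rx": 0,"ry": 0,"rz": 0,"dx": -0.1,"dy": -12,"dz": 0,"gripper": -0.4},{"rx": 0,"ry": 0,"rz": 0,"dx": 0,"dy": 0,"dz": 0,"gripper": -0.4}]}}

```text
clock: 26.68
tcp_pos: [0.5822, 0.0926, 0.0849]
orientation: [2.185, 2.254, 0.007]
contact_force: [0.3, -1.1, 19.0]
grip_width: 0.0255
gripper_force: 9.1
```

```bash
python3 -c "
from e import *;edges('wf',cols=(180,280))"; python3 -c "
from sym import show;show('wf',150,300,10,20,460,4)"
```

```text
26.675 [0.5822 0.0926 0.0849] yawy 1.8 [ 0.3 -1.1 19. ]
yaw 2.47 resid 0.0002
front spread 0.0006 centre [0.5628 0.092 ]
150 ...........yyyyyyrryy.yyyyyyyyyyyyyyy.yyyyyy.yyyyyy.ddyyyyyyyyyyyyyyyyyyyyyyyyyyyyyyyyyyyyyyyyyyyyyyyyyyyyyyyy
160 ............y.yyyyryyry.yyy.yyyyyyyyyyy.yyyyyyyyy.ddyyyyyyyyyyyyyyyyyyyyyyyyyyyyyyyyyyyyyyyyyyyyyyyyyyyyyyyyyy
170 .....g......yyyyyryryyyyyydddddd.........yyyyy.ddyyyyyyyyyyyyyyyyyyyyyyyyyyyyyyyyyyyyyyyyyyyyyyyyyyyyyyyyyyyyy
180 g............yyyyyyyyyyyyyyyyyrddddddddddddd.yyyyyyyryyyyyyyyyyyyyyyyyyyyyyyyyyyyyyyyyyyyyyyyyyyyyyyyyyyyyyyyy
190 ...g.........yyyyryyyryyyyyryyyyyyyyyyyyyyyyyyyyyyyyyyyyyyyyyyyyyyyyyyyyyyyyyyyyyyyyyyyyyyyyyyyyyyyyyyyyyyyyyy
200 .......g.....gryryyyyyyyyyygg.....gg..gggggggggggggggg.ggg.ggggggggg.ggggyyyyyyyyyyyyyyyyyyyyyyyyyyyyyyyyyyyyy
210 ggggg.........yyyyyyyyyyyyr.g.ggggggg.ggggg.gg.gg...gggg.ggg.gg.gggggggggyyyyyyyyyyyyyyyyyyyyyyyyyyyyyyyyyyyyy
220 gggggggggggggg.yyyyyyyyyyyyygg.gggggg..ggg.g.g.g.gggg..g.gggg..ggggg.ggggyyyyyyyyyyyyyyyyyyyyyyyyyyyyyyyyyyyyy
230 ggggggggggggggggyryyyyyyyyyygggg...g..gggggggg..ggg.dd.ggggggg.g.gddgggggyyyyyyyyyyyyyyyyyyyyyyyyyyyyyyyyyyyyy
240 ggggggggggggggggyryyyyyyyyyry..g.gg.gg.......ggdddggddgg.g.ggggg.gdd..ddd.yyyyyy.yyyyyyyyyyyyyyyyyyyyyyyyyyyyy
250 gggggggggggggggggyyyyyrrryyyygg....g.ggg....g.dddggddd..g..g.g.gg.dddg.ddd.yyyyyyyyyyyyyyyyyyyyyyyyyyyyyyyyyyy
260 gggggggggggggggggyyyyyyyyyyyy.ggg.g..g.gg..ddddddddgdd.gggggggggggddggdddddddyyyyyyyyyyyyyyyyyyyyyyyyyyyyyyyyy
270 ggggggggggggggggggyyyyyyyyyyyddddddddddddddddddddddddryyyyyyyyyyyyyddddddddddddddddddddddddyyyyyyyyyyyyyyyyyyy
280 gdggggggggggggggggyyyyyyyddddddddddddddddddddddddddddyyyyyyyyyyyyyyddddddddddddddddddddddddddddyyyyyyyyyyyyyyy
290 .gdggggggggggggggggyyddddddddddddddddddddddddddddddddyyyyyyyyyyyyyyddddddddddddddddddddddddddddddddyyyyyyyyyyy
```

Call:
{"method": "step_arm", "body": {"moves": [{"rx": 0,"ry": 0,"rz": 0,"dx": 0,"dy": -8,"dz": -0.5,"gripper": -0.4},{"rx": 0,"ry": 0,"rz": 0,"dx": 0,"dy": -12,"dz": 0,"gripper": -0.4},{"rx": 0,"ry": 0,"rz": 0,"dx": 0,"dy": -12,"dz": 0,"gripper": -0.4},{"rx": 0,"ry": 0,"rz": 0,"dx": 0,"dy": -12,"dz": 0,"gripper": -0.4},{"rx": 0,"ry": 0,"rz": 0,"dx": 0,"dy": -12,"dz": 0,"gripper": -0.4},{"rx": 0,"ry": 0,"rz": 0,"dx": 0,"dy": -10,"dz": 0,"gripper": -0.4},{"rx": 0,"ry": 0,"rz": 0,"dx": 0,"dy": -5,"dz": 0,"gripper": -0.4},{"rx": 0,"ry": 0,"rz": 0,"dx": 0,"dy": 0,"dz": 0,"gripper": -0.4}]}}

```text
clock: 27.72
tcp_pos: [0.5118, 0.0905, 0.0849]
orientation: [2.184, 2.254, 0.008]
contact_force: [1.8, -0.4, 16.7]
grip_width: 0.0255
gripper_force: 8.5
```

```bash
python3 w.py wg .063 0 0 1 1; python3 -c "
from sym import show;show('wg',190,290,8,20,460,4)"
```

```text
27.725 [0.5118 0.0905 0.0849] yaw y 1.8 [ 1.8 -0.4 16.7]
190 .g............................................ryyyyyyyyyrryyyyyryyyyyyyyyyyyyyyyyyyyyyyyyyyyyyyyyyyyyyyyyyyyyy
198 .....................g......gg..g.g..ggg.gg.gg...gggg.g..g.g.gggg.g.gggggyyyyyyyyyyyyyyyyyyyyyyyyyyyyyyyyyyyyy
206 g............g...............gg....gggg..g....g.g.ggg.g.ggggg..g...ggggggyyyyyyyyyyyyyyyyyyyyyyyyyyyyyyyyyyyyy
214 gggggggggg.......g.........g.gg.g.gg.ggggggggg.gg.gg..g.g.gggg.g.g..gggggyyyyyyyyyyyyyyyyyyyyyyyyyyyyyyyyyyyyy
222 ggggggggggggggg.............gg..gg.g...gggg.ggggg.g.gd.ggg.ggggg..dgg.gggyyyyryyyyyyyyyyyyyyyyyyyyyyyyyyyyyyyy
230 gggggggggggggggggggggg..g....g..gggggggg.g.g..g...ggdd.....ggg..ggddgg..gyryyyyyyyyyyyyyyyyyyyyyyyyyyyyyyyyyyy
238 gggggggggggggggggggggggggggggg......ggggggg.g.gdddggdd.gggggg.ggg.ddggdddryyyyyyyyryyyyyyyyyyyyyyyyyyyyyyyyyyy
246 ggggggggggggggggggggggggggggg..gg..ggg.ggggg..dddgggdd.g.....g.g.gdddggdddyyyyyryyyyyyyyyyyyyyyyyyyyyyyyyyyyyy
254 ggggggggggggggggggggggggggggg..gg.gg.ggggg...dddddggdd.gg.g..g.gg.ddggdddddyyyyyyyyyyyyyyyyyyyyyyyyyyyyyyyyyyy
262 dgggggggggggggggggggggggggggggg.gdddd.gg.g.dddddddddddgg.gggg.gg..dddddddddddyyyyyyddddyyyyyyyyyyyyyyyyyyyyyyy
270 g..........g....gggggdgggggggdddddddddddddddddddddddddryyyyyyyyyyyyddddddddddddddddddddddddyyyyyyyyyyyyyyyyyyy
278 .......g..g.g........ggdggdddddddddddddddddddddddddddryyyyrryyyyyyydddddddddddddddddddddddddddyyyyyyyyyyyyyyyy
286 gggggggggg..gg..g.....dddddddddddddddddddddddddddddddyyyyyyyyyyyyyydddddddddddddddddddddddddddddd.yyyyyyyyyyyy
```

Call:
{"method": "step_arm", "body": {"moves": [{"rx": 0,"ry": 0,"rz": 0,"dx": 0,"dy": 0,"dz": -10,"gripper": -0.4},{"rx": 0,"ry": 0,"rz": 0,"dx": 0,"dy": 0,"dz": -50,"gripper": -0.4},{"rx": 0,"ry": 0,"rz": 0,"dx": -0.4,"dy": -48,"dz": 0,"gripper": 0},{"rx": 0,"ry": 0,"rz": -10.1,"dx": 0,"dy": 0,"dz": 0,"gripper": 1},{"rx": 0,"ry": 0,"rz": -10.1,"dx": 0,"dy": 0,"dz": 0,"gripper": 1},{"rx": 0,"ry": 0,"rz": -10.1,"dx": 0,"dy": 0,"dz": 0,"gripper": 1},{"rx": 0,"ry": 0,"rz": -10.1,"dx": 0,"dy": 0,"dz": 0,"gripper": 1},{"rx": 0,"ry": 0,"rz": -10.1,"dx": 0,"dy": 0,"dz": 0,"gripper": 1},{"rx": 0,"ry": 0,"rz": -10.1,"dx": 0,"dy": 0,"dz": 0,"gripper": 1},{"rx": 0,"ry": 0,"rz": -10.1,"dx": 0,"dy": 0,"dz": 0,"gripper": 1},{"rx": 0,"ry": 0,"rz": -10,"dx": 0,"dy": 0,"dz": 0,"gripper": 1},{"rx": 0,"ry": 0,"rz": -10,"dx": 0,"dy": 0,"dz": 0,"gripper": 1},{"rx": 0,"ry": 0,"rz": 0,"dx": 0,"dy": 0,"dz": 0,"gripper": 1}]}}

```text
clock: 29.4
tcp_pos: [0.4604, 0.0883, 0.1426]
orientation: [0.067, -3.139, 0.0]
contact_force: [-0.2, -0.7, 0.4]
grip_width: 0.0853
gripper_force: 0.0
```

```bash
python3 w.py wh .063 0 0 1 1; python3 -c "
from sym import show;show('wh',150,320,7,170,350,2)"
```

```text
29.4 [0.4604 0.0883 0.1426] yaw y 92.4 [-0.2 -0.7  0.4]
150 ggggg..................................g...........................................ggggggg
157 ggggg..........................................................................y...ggggggg
164 ggggg.............................................................................gggggggg
171 ggggggg....ggggg.........................................................ggg.g....gggggggg
178 gggggggggggggggggggggggggggggg......g.g...gg.g.g........g..ggggggggggggggggggggggggggggggg
185 ggggggggggggggggggggggggggggggg..g.ggg..gg...g.gg..g....g..ggggggggggggggggggggggggggggggg
192 ggggggggggggggggggggggggggggggg.g.gg..g..g....gg...........ggggggggggggggggggggggggggggggg
199 ......g.......................g.....g.g.g....g........g...g.............................g.
206 .................................g.g...gg.gggg.g.g...............g........................
213 .....g.........g................g..g.g..g.....g....g.....ggg...............g...g....g.....
220 ...............................gggggggggggggggg..gggggggggggdd.ddddddddd..r.dr...d.d.ddddd
[... 630 characters left out ...]
ggg.yyyyyyyyyyyyyyyyyyyyyyyyyyyyddd
276 dyyyyyyyyyyyyyyyyyyyyyyyyyyyyyyygggggggggggggggggggggggggg.yyyyyyyyyyyyyyyyyyyyyyyyyyyyydd
283 yyyyyyyyyyyyyyyyyyyyyyyyyyyyyyyy.gggggggggg..g.ggggggggggg.yyyyyyyyyyyyyyyyyyyryry.r.r.rrr
290 ..yyyyyyyyyyyyyyyyyyyyyyyyyyyyyy.gggggggggggggggggggggggggyyyyyyyyyyyyyyrr.ddddddddddddddd
297 .gd...........g...d....yyyyyyyyyyyyyyyyyyyyyyyyyyyyyyyyyyyyyyyyyyyyyyyy.dddddddddddddddddd
304 gggggggggggggggggggg...yyyyyyyyyyyyyyyyyyyyyyyyyyyyyyyyyyyyyyyyyyyyyyy.ddddddddddddddddddd
311 ggggggggggggggggggggggyyyyyyyyyyyyyyyyyyyyyyyyyyyyyyyyyyyyyyyyyyyyyyyydddddddddddddddddddd
318 dggggggggggggggggggddddddddddddddddddd..yyyyyyyyyy.ddddddddddddddddddddddddddddddddddddddd
```

Call:
{"method": "step_arm", "body": {"moves": [{"rx": 0,"ry": 0,"rz": 0,"dx": -1,"dy": 0.6,"dz": 30,"gripper": 1},{"rx": 0,"ry": 0,"rz": 0,"dx": 0,"dy": 0,"dz": 30,"gripper": 1},{"rx": 0,"ry": 0,"rz": 0,"dx": 0,"dy": 0,"dz": 20,"gripper": 1},{"rx": 0,"ry": 0,"rz": 0,"dx": 0,"dy": 0,"dz": 0,"gripper": 1}]}}

```text
clock: 29.95
tcp_pos: [0.4612, 0.0887, 0.0618]
orientation: [0.065, -3.137, 0.003]
contact_force: [-0.9, 0.7, 0.6]
grip_width: 0.0853
gripper_force: 0.0
```

Call:
{"method": "step_arm", "body": {"grip_force": 60, "moves": [{"rx": 0,"ry": 0,"rz": 0,"dx": 0,"dy": 0,"dz": 0,"gripper": 0.3},{"rx": 0,"ry": 0,"rz": 0,"dx": 0,"dy": 0,"dz": 0,"gripper": -0.1},{"rx": 0,"ry": 0,"rz": 0,"dx": 0,"dy": 0,"dz": 0,"gripper": -0.3},{"rx": 0,"ry": 0,"rz": 0,"dx": 0,"dy": 0,"dz": 0,"gripper": -0.3}]}}

```text
clock: 30.45
tcp_pos: [0.4632, 0.0894, 0.0637]
orientation: [-0.069, 3.14, 0.001]
contact_force: [-1.1, 0.2, 5.8]
grip_width: 0.0418
gripper_force: 59.9
```

Call:
{"method": "step_arm", "body": {"moves": [{"rx": 0,"ry": 0,"rz": 0,"dx": 0,"dy": 0,"dz": -5,"gripper": -0.3},{"rx": 0,"ry": 0,"rz": 0,"dx": 0,"dy": 0,"dz": -15,"gripper": -0.3},{"rx": 0,"ry": 0,"rz": 0,"dx": 0,"dy": 0,"dz": -30,"gripper": -0.3},{"rx": 0,"ry": 0,"rz": 0,"dx": 0,"dy": 0,"dz": -40,"gripper": -0.3},{"rx": 0,"ry": 0,"rz": 0,"dx": 0,"dy": 0,"dz": -40,"gripper": -0.3},{"rx": 0,"ry": 0,"rz": 0,"dx": 0,"dy": 0,"dz": -30,"gripper": -0.3},{"rx": 0,"ry": 0,"rz": 0,"dx": 0,"dy": 0,"dz": 0,"gripper": -0.3}]}}

```text
clock: 31.32
tcp_pos: [0.464, 0.0894, 0.2257]
orientation: [-0.068, 3.136, 0.004]
contact_force: [0.6, 0.6, -0.8]
grip_width: 0.0418
gripper_force: 60.8
```

Call:
{"method": "step_arm", "body": {"moves": [{"rx": 0,"ry": 0,"rz": 0,"dx": -2.4,"dy": -44.6,"dz": 0,"gripper": -0.3},{"rx": 0,"ry": 0,"rz": 0,"dx": -2.4,"dy": -44.6,"dz": 0,"gripper": -0.3},{"rx": 0,"ry": 0,"rz": 0,"dx": -2.4,"dy": -44.6,"dz": 0,"gripper": -0.3},{"rx": 0,"ry": 0,"rz": 0,"dx": -2.4,"dy": -44.6,"dz": 0,"gripper": -0.3},{"rx": 0,"ry": 0,"rz": 0,"dx": -2.4,"dy": -44.6,"dz": 0,"gripper": -0.3},{"rx": 0,"ry": 0,"rz": 0,"dx": -2.4,"dy": -44.6,"dz": 0,"gripper": -0.3},{"rx": 0,"ry": 0,"rz": 0,"dx": -2.4,"dy": -44.6,"dz": 0,"gripper": -0.3},{"rx": 0,"ry": 0,"rz": 0,"dx": -2.4,"dy": -44.6,"dz": 0,"gripper": -0.3},{"rx": 0,"ry": 0,"rz": 5.4,"dx": 0,"dy": 0,"dz": 0,"gripper": -0.3},{"rx": 0,"ry": 0,"rz": 5.5,"dx": 0,"dy": 0,"dz": 20,"gripper": -0.3},{"rx": 0,"ry": 0,"rz": 0,"dx": 0,"dy": 0,"dz": 35,"gripper": -0.3},{"rx": 0,"ry": 0,"rz": 0,"dx": 0,"dy": 0,"dz": 0,"gripper": -0.3},{"rx": 0,"ry": 0,"rz": 0,"dx": 0,"dy": 0,"dz": 0,"gripper": -0.3}]}}

```text
clock: 32.95
tcp_pos: [0.4976, -0.2667, 0.1686]
orientation: [0.23, 3.133, -0.0]
contact_force: [0.2, -0.1, -0.0]
grip_width: 0.0418
gripper_force: 61.0
```

```bash
python3 w.py wi .105 0 0 1 1; python3 -c "
from sym import show;show('wi',140,330,5,190,380,1)"
```

```text
32.95 [ 0.4976 -0.2667  0.1686] yaw y 81.6 [ 0.2 -0.1 -0. ]
140 .........g.....g..............................g..........g...............................................gggg...................gggggggggggggggggg..........g..............g............g..ggg
145 ............................................g...........g..................g.................................................ggggggggggggggggggggg.............g............g.............gggg
150 .............................................................................................................................g.gggggggggg.gggggggg...g.......g..gg.....................g......
155 .....g..........g......g..g................................................................................g.................gggggggg.......................................g.................
160 .......................gggg..................y....................................................gg......................ggggggggggg................g...............y..y.yy.yy..y....y.......
165 gggggggggggggggg.......ggggggggg.............rr...r.rr..r.rrr
[... 5669 characters left out ...]
gggggggggggggggggggggggggggggggggggyrrryggggddddddddddddddddddddddddddddddddddddddddddddddddddddddddddddddddddddddd
315 ddddddddddddddddddd.gggg..d..gg..ggg.gggggggggggggggggggggggggggggggggggggggggggggggggggggggggg.gg.ggggggggg.g.drddgggdddddddddddddddddddddddddddddddddddddddddddddddddddddddddddddddddddddddd
320 dddddddddddddddddddddddddddddddddddddddddddddddddddddddddddddddddg.gggggdddddddddddddddddddddddddddddddddddddddddddddddddddddddddddddddddddddddddddddddddddddddddddddrrrrr..dddddddddddddddddd
325 ddddddddddddddddddddddddddddddddddddddddddddddddddddddddddddddddddddddddddddddddddddddddddddddddddddddddddddddddddddddddddddddddddddddddddddddddddddddddddddddddddddd..........ddddddddddddddd
```

Run:
```python
from h import *
f=np.load("wi.npz");C=(f["K"],f["R"],f["t"]);o=r.get_obs();T=toolR();g=lambda px,z:((ray(px,z,C)-o["tcp_pos"])@T*1000).round(1)[:,:2].tolist()
print("lip front L,R / back L,R",g([(230,167.5),(265,163),(231,177.5),(267,174)],.112)); print("tongue",g([(232,182),(268,182),(232,198),(268,198)],.105))
print("fence outer L",g([(211,290),(212.5,300),(214.5,310)],.114),"R",g([(304.5,295),(304.5,305),(304,310)],.114))
print("plate front",g([(214,214),(304,214)],.1664)," plate",g([(217,308),(300,308)],.1664))
im=cv2.imread("pics/wi.png")
for y in(185,198): print(y,im[y,224:238].tolist(),im[y,262:274].tolist())
```

```text
lip front L,R / back L,R [[31.4, -18.4], [34.3, 4.1], [24.7, -17.9], [27.1, 5.5]]
tongue [[19.8, -18.0], [19.8, 6.4], [8.3, -18.3], [8.3, 6.5]]
fence outer L [[-59.0, -34.5], [-67.5, -33.8], [-76.2, -32.7]] R [[-63.2, 33.6], [-71.8, 33.9], [-76.2, 33.8]]
plate front [[20.9, -21.0], [20.9, 21.2]]  plate [[-31.4, -21.7], [-31.4, 21.5]]
185 [[174, 205, 202], [174, 208, 204], [174, 207, 202], [173, 206, 203], [175, 206, 206], [172, 205, 200], [168, 202, 199], [141, 174, 174], [101, 134, 145], [56, 97, 131], [56, 103, 140], [64, 116, 151], [62, 118, 150], [63, 113, 150]] [[62, 111, 143], [64, 110, 146], [56, 101, 135], [52, 93, 123], [58, 88, 113], [78, 102, 119], [99, 118, 131], [100, 122, 135], [99, 120, 132], [95, 118, 132], [98, 118, 134], [105, 128, 139]]
198 [[103, 128, 138], [96, 117, 136], [97, 120, 131], [101, 121, 140], [99, 123, 134], [100, 121, 135], [100, 122, 135], [98, 120, 128], [92, 114, 125], [76, 102, 121], [60, 102, 133], [61, 105, 141], [64, 114, 150], [66, 114, 151]] [[60, 111, 143], [61, 109, 141], [62, 108, 141], [54, 99, 133], [48, 88, 120], [48, 75, 103], [53, 76, 94], [48, 71, 82], [50, 74, 86], [54, 74, 87], [45, 71, 84], [44, 67, 86]]
```

Call:
{"method": "step_arm", "body": {"moves": [{"rx": 0,"ry": 0,"rz": 0,"dx": -1.5,"dy": -4.7,"dz": 0,"gripper": -0.3},{"rx": 0,"ry": 0,"rz": -4,"dx": 0,"dy": 0,"dz": 15,"gripper": -0.3},{"rx": 0,"ry": 0,"rz": 0,"dx": 0,"dy": 0,"dz": 10,"gripper": -0.3},{"rx": 0,"ry": 0,"rz": 0,"dx": 0,"dy": 0,"dz": 0,"gripper": -0.3},{"rx": 0,"ry": 0,"rz": 0,"dx": 0,"dy": 0,"dz": 0,"gripper": -0.3}]}}

```text
clock: 33.62
tcp_pos: [0.4985, -0.2716, 0.1434]
orientation: [0.122, 3.139, -0.0]
contact_force: [-0.3, -0.3, -1.4]
grip_width: 0.0419
gripper_force: 61.0
```

```bash
python3 w.py wj .105 0 0 1 1; python3 -c "
from sym import show;show('wj',155,225,4,210,310,1);show('wj',284,318,4,190,330,1)"
```

```text
33.625 [ 0.4985 -0.2716  0.1434] yaw y 85.6 [-0.3 -0.3 -1.4]
155 .....................g.........................g...g.....g......................................g...
159 ....g........................................................................g......................
163 .................g...............y.yyyy.yyyy.y.yyyy.yyyyyy.yyyyy....................................
167 ......................g......y.....................................y......................g.........
171 ..gggggggg..............g....rdrrdrrrrrrrrrrrdrrrrrrdrddrrrrrdrrdrr..............ggggggg............
175 ggggggggggggggg........gg.y.rrrrrrrrrrrrrrrrrrrrrrrrrrrrrrrrrrrrrrrr.y....g.gggggggggggggggggggggggg
179 ggggggggggggggggggg..g....y.rrrrrrrrr.rrrrrrrrrrrrrrrrrrrrrrrrrrrrrr..gggggggggggggggggggggggggggggg
183 ggggggggggggggggggggggg.g...rrrrrrrrrrrrrrrrrrrrrrrrrrrrrrrrrrrrrrrryggggggggggggggggggggggggggggggg
187 gggggggggggggggggggggggg...yyyyyyyyyyyyyyyyyyyyyyyyyyyyyyyyyyyyyyyyy.ggggggggggggggggggggggggggggggg
191 gggggggggggggggggggggggg....yyyyyyyyyyyyyyyyyyyyyyyyyyyyyyyyyyyyyyyygggggggggggggggggggggg
[... 1455 characters left out ...]
rrrrry.ggggggggggggggggggggggggggggggg...gg....g...g...gggggg..ggggggggggggggggggggggggggggyrrrrrrrrdddddddddddddddddddd
304 dddddddddddddddddrrrrrrrr.gggggggggggggggggggggggggggggggggggg.....ggggggggggggggggggggggggggggggggggggggggggg..rrrrrrrrdddddddddddddddddddd
308 ddddddddddddddddddrrrrrrr..gggggggggggggggggggggggggggggggggggggggggggggggggggggggggggggggggggggggggggggggggggg.rrrrrrrddddddddddddddddddddd
312 ddddddddddddddddddrrrrrrrryggggggggggggggggggggggggggggggggggggggggggggggggggggggggggggggggggggggggggggggggggg..rrrrrrrddddddddddddddddddddd
316 ddddddddddddddddddddddddddddddddddddddddddddgggggggggggggggggggggggggggggggggggggggggggggggggddddddddddddddddddddddddddddddddddddddddddddddd
```

Run:
```python
from h import *
f=np.load("wj.npz");C=(f["K"],f["R"],f["t"]);o=r.get_obs();T=toolR();g=lambda px,z:((ray(px,z,C)-o["tcp_pos"])@T*1000).round(1)[:,:2].tolist()
print("lip front/back",g([(258,173.5),(258,185.5)],.112),"tongue",g([(238,195),(277.5,195)],.105),"fence",g([(207,304),(309.5,304)],.114),"plate front",g([(213,211),(304,211)],.1412))
```

```text
lip front/back [[33.1, -0.5], [26.1, -0.5]] tongue [[18.3, -12.4], [18.3, 11.1]] fence [[-51.1, -32.7], [-51.1, 32.0]] plate front [[22.1, -21.5], [22.1, 21.0]]
```

Call:
{"method": "step_arm", "body": {"moves": [{"rx": 0,"ry": 0,"rz": 0,"dx": -1.2,"dy": -0.4,"dz": 12,"gripper": -0.3},{"rx": 0,"ry": 0,"rz": 0,"dx": 0,"dy": 0,"dz": 10,"gripper": -0.3},{"rx": 0,"ry": 0,"rz": 0,"dx": 0,"dy": 0,"dz": 6,"gripper": -0.3},{"rx": 0,"ry": 0,"rz": 0,"dx": 0,"dy": 0,"dz": 3,"gripper": -0.3},{"rx": 0,"ry": 0,"rz": 0,"dx": 0,"dy": 0,"dz": 0,"gripper": -0.3}]}}

```text
clock: 34.3
tcp_pos: [0.4994, -0.2718, 0.1118]
orientation: [-0.12, -3.139, -0.0]
contact_force: [-0.2, 0.3, 0.5]
grip_width: 0.0414
gripper_force: 61.0
```

Call:
{"method": "step_arm", "body": {"moves": [{"rx": 0,"ry": 0,"rz": 0,"dx": 0,"dy": 0,"dz": 2,"gripper": -0.3},{"rx": 0,"ry": 0,"rz": 0,"dx": 0,"dy": 0,"dz": 1.5,"gripper": -0.3},{"rx": 0,"ry": 0,"rz": 0,"dx": 0,"dy": 0,"dz": 0.5,"gripper": -0.3},{"rx": 0,"ry": 0,"rz": 0,"dx": 0,"dy": 0,"dz": 0,"gripper": -0.3}]}}

```text
clock: 34.8
tcp_pos: [0.4997, -0.2719, 0.1092]
orientation: [0.12, 3.138, 0.001]
contact_force: [-3.2, 2.4, 10.9]
grip_width: 0.042
gripper_force: 61.8
```

Contact. I'll release and lift off.

Call:
{"method": "step_arm", "body": {"moves": [{"rx": 0,"ry": 0,"rz": 0,"dx": 0,"dy": 0,"dz": -0.7,"gripper": -0.3},{"rx": 0,"ry": 0,"rz": 0,"dx": 0,"dy": 0,"dz": 0,"gripper": 0.2},{"rx": 0,"ry": 0,"rz": 0,"dx": 0,"dy": 0,"dz": 0,"gripper": 0.4},{"rx": 0,"ry": 0,"rz": 0,"dx": 0,"dy": 0,"dz": 0,"gripper": 0.4},{"rx": 0,"ry": 0,"rz": 0,"dx": 0,"dy": 0,"dz": -20,"gripper": 0.4},{"rx": 0,"ry": 0,"rz": 0,"dx": 0,"dy": 0,"dz": -40,"gripper": 0.4},{"rx": 0,"ry": 0,"rz": 0,"dx": 0,"dy": 0,"dz": -40,"gripper": 1},{"rx": 0,"ry": 0,"rz": 0,"dx": 0,"dy": 0,"dz": -30,"gripper": 1},{"rx": 0,"ry": 0,"rz": 0,"dx": 0,"dy": 0,"dz": 0,"gripper": 1}]}}

```text
clock: 35.92
tcp_pos: [0.5008, -0.2729, 0.2423]
orientation: [0.121, 3.134, -0.002]
contact_force: [0.7, 0.3, -0.3]
grip_width: 0.0854
gripper_force: 0.0
```

```bash
python3 w.py wk .108 0 0 1 1; python3 -c "
from sym import show;show('wk',200,316,5,160,440,2)"
```

```text
35.925 [ 0.5008 -0.2729  0.2423] yaw y 85.6 [ 0.7  0.3 -0.3]
200 gggggggggggggggggggggggggg.gggggggdddd.ggggggggggggggggggggggg.dd..ggggggggg..yydddddddddrrrryygggggggggggggggggggggg.yy.drrr.gggggggggggggg
205 gggggggggggggggggggggggggg..gggggdd.yyygggggggggggggggggggggg.yy.ddgggggggggg.yydddddddddrrryy.ggggggggggggggggggggggyyydrrrr.gggggggggggggg
210 gggggggggggggggggggggggggg..ggggyrryyyygggggggggggggggggggggg.yyyrrrgggggggg.yy.dddddddddrrryygggggggggggggggggggggg.yy.drrryggggggggggggggg
215 ggggggggggggggggggggggggggg..gggyrrryyggggggggggggggggggggggggyyrrr.ggggggg..yy.ddddddddrrrryyggggggggggggggggggggggyyyddrrryggggggggggggggg
220 ggggggggggggggggggggggggggg.ggggyrrryyy.gggggggggggggggggggggyyyrrr.gggggggg.yydddddddddrrryy.ggggggggggggggggggggg.yy.drrrrgggggggggggggggg
225 ggggggggggggggggggggggggggg..gggyrrryyyggggggggggggggggggggggyyyrrryggggggggyyy.dddddd.drrryyggggggggggggggggggggggyyyddrrr.gggggggggggggggg
230 gggggggggggggggggggggggggggg.ggg.rrryyy.gggggggggggggggggggggyyyrrrygggggggggggg.dddddddrrryyggggggggggggggggggggg.yyydrrr.ggggggggggggggggg
235 dddddddggggggggggggg
[... 1740 characters left out ...]
.ggggggggggg..ggggggggggggggggggggggggggggggggggggggggggggggggggggggggggggggggdddddddddddddddddddddddddddddddddddddddddd
300 gggggd......d..dd.ddddggggggggggg.gggggggggggggggggggggggggggggggggggggggggggggggggggggggggggggggggddddddddddddddddddddddddddddddddddddddddd
305 dgggddd.ddddddd.d..ddddgggggggggg.ggggggggggggggggggggggggggggggggggggggggggggggggggggggggggggggggdddddddddddddddddddddddddddddddddddddddddd
310 dddddddddddddddddddddddgggggggggg.ggggggggggggggggggggggggggggggggggggggggggggggggggggggggggggggdddddddddddddddddddddddddddddddddddddddddddd
315 dddddddddddddddddddddddggggggggggddgggggggggggggggggggggggggggggggggggggggggggggggggggggggggggdddddddddddddddddddddddddddddddddddddddddddddd
```

Both scrapers lie flat between their fences, with even gaps. I'm handing in.

```bash
python3 -c "
from bench import r;print(r.hand_in())"
```

```text
the job is handed in; nothing more can be done
None
```

I laid both scrapers flat and released in their own cradle pockets, the long one first and then the short one, and handed the job in at about 36 s on the robot's clock; the hand-in call gave no verdict.

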